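# Turn over rice-cake gift boxes in a slide-jaw fixture and pile them

## Task

The gift boxes on the packing bench came lid down (there may be two or three). One after another, green first, then yellow, then red, stand each box on its short end in the slide-jaw fixture, push the jaw up against it and let go, then take the box again and lay it lid up on the outline of the plywood board, so that they make one square, flush pile with green lowest, yellow above it and red above that (skip a colour that is absent). Finish with the fixture empty and its jaw drawn wide open, and leave the other things on the bench alone.

Things in the scene. Friction and masses are not known exactly. Their poses are not given: they have to be found in the camera images.
- green_box_center (a point): Rigid gift box (rice cake inside), 60 x 84 x 36 mm (own x, y, z), about 0.2 kg; may be gripped firmly across its 60 mm. green lid (16 mm of the height, cream panel on the lid face), kraft-brown base with a green dot. Point: centre of the box. Own z points out of the plain base: up while the box lies lid down, as at the start; own y along its 84 mm. None if absent.
- yellow_box_center (a point): Rigid gift box (rice cake inside), 60 x 84 x 36 mm (own x, y, z), about 0.2 kg; may be gripped firmly across its 60 mm. yellow lid (16 mm of the height, cream panel on the lid face), kraft-brown base with a yellow dot. Point: centre of the box. Own z points out of the plain base: up while the box lies lid down, as at the start; own y along its 84 mm. None if absent.
- red_box_center (a point): Rigid gift box (rice cake inside), 60 x 84 x 36 mm (own x, y, z), about 0.2 kg; may be gripped firmly across its 60 mm. red lid (16 mm of the height, cream panel on the lid face), kraft-brown base with a red dot. Point: centre of the box. Own z points out of the plain base: up while the box lies lid down, as at the start; own y along its 84 mm. None if absent.
- fixture_seat (a point): Fixed slide-jaw fixture: aluminium plate 110 x 220 x 20 mm, two jaws 48 mm wide (own x), 46 mm high above the plate. Point: on top of the plate, 20 mm above the bench, under the middle of a clamped box. Own y along the slide, from the sliding orange jaw to the fixed blue one (face at y = +18 mm); z up. A box stands on its 60 x 36 mm end, 60 mm along x, fingers clear of the jaws on those sides.
- jaw (a joint): Opening of the sliding orange jaw, m: 0 = gap of 32 mm between the jaws, 0.045 = fully open, gap 77 mm; with a box clamped it reads about 0.004. Its face is at y = -(0.014 + this) in the axes of fixture_seat. It slides with about 3 N of friction and stays where it is left (no spring).
- jaw_handle (a point): Black upright handle of the sliding jaw, 18 mm (fixture x) by 14 mm (fixture y), its top 70 mm above the bench, rising from a steel slide whose top is 31 mm above the bench. Point: middle of the handle, 58 mm above the bench and 72 mm behind the face of the sliding jaw. Axes as fixture_seat. Pinch it from above and push or pull it along the slide.
- pile_spot (a point): Plywood pile board, fixed, 130 x 150 x 12 mm, with a black outline a little larger than a box. Point: centre of the outline, on the top of the board (12 mm above the bench). Own y is the way the 84 mm length of the boxes must lie (either way round); z up.
- wrapped_cake: Bystander: leaf-wrapped rice cake tied with bamboo strips, 75 x 115 x 45 mm. Origin: centre of its underside.
- twine_spool: Bystander: straw-coloured spool of twine, standing, 56 mm across, 60 mm high. Origin: centre of its underside.
- paste_jar: Bystander: small closed jar, 60 mm across, 75 mm high. Origin: centre of its underside.
Mind the look-alikes: they are no part of the job. Leave any purple or turquoise look-alike of the part that bears pile_spot alone.

How it is judged (in metres and radians):
On the way, in this order (a step that is already met when the one before it is completed fails the run):
1. the green box stands on its short end between the jaws, the jaw pushed up against it (within about 3 mm), and the fingers off the box (angle between the y axis of green_box_center and the z axis of fixture_seat, either way round below 0.08 rad and angle between the z axis of green_box_center and the y axis of fixture_seat, either way round below 0.1 rad and x of green_box_center in the frame of fixture_seat between -0.02 and 0.02 m and y of green_box_center in the frame of fixture_seat between -0.006 and 0.006 m and z of green_box_center in the frame of fixture_seat between 0.036 and 0.048 m and y of green_box_center in the frame of jaw_handle below 0.0928 m and contact force between green_box and the fingers below 0.1 N), for 0.2 s.
2. the yellow box stands on its short end between the jaws, the jaw pushed up against it (within about 3 mm), and the fingers off the box (angle between the y axis of yellow_box_center and the z axis of fixture_seat, either way round below 0.08 rad and angle between the z axis of yellow_box_center and the y axis of fixture_seat, either way round below 0.1 rad and x of yellow_box_center in the frame of fixture_seat between -0.02 and 0.02 m and y of yellow_box_center in the frame of fixture_seat between -0.006 and 0.006 m and z of yellow_box_center in the frame of fixture_seat between 0.036 and 0.048 m and y of yellow_box_center in the frame of jaw_handle below 0.0928 m and contact force between yellow_box and the fingers below 0.1 N), for 0.2 s.
3. the red box stands on its short end between the jaws, the jaw pushed up against it (within about 3 mm), and the fingers off the box (angle between the y axis of red_box_center and the z axis of fixture_seat, either way round below 0.08 rad and angle between the z axis of red_box_center and the y axis of fixture_seat, either way round below 0.1 rad and x of red_box_center in the frame of fixture_seat between -0.02 and 0.02 m and y of red_box_center in the frame of fixture_seat between -0.006 and 0.006 m and z of red_box_center in the frame of fixture_seat between 0.036 and 0.048 m and y of red_box_center in the frame of jaw_handle below 0.0928 m and contact force between red_box and the fingers below 0.1 N), for 0.2 s.
At the end, for the whole second after the job is handed in: Every box present lies lid up (within 5 degrees) within 9 mm of the centre of the outline and 7 degrees of its direction, in one pile on the board, green below yellow below red, each flush on the one beneath; the jaw is open by at least 38 mm of its 45 mm (angle between each of green_box_center, yellow_box_center, red_box_center's own z axis and vertical above 3.06 rad and horizontal distance between each of green_box_center, yellow_box_center, red_box_center and pile_spot below 0.009 m and angle between the y axis of each of green_box_center, yellow_box_center, red_box_center and the y axis of pile_spot, either way round below 0.12 rad and z of green_box_center in the frame of pile_spot between 0.014 and 0.094 m and z of yellow_box_center in the frame of pile_spot between 0.014 and 0.094 m and z of red_box_center in the frame of pile_spot between 0.014 and 0.094 m and z of green_box_center in the frame of yellow_box_center between 0.033 and 0.039 m and z of yellow_box_center in the frame of red_box_center between 0.033 and 0.039 m and z of green_box_center in the frame of red_box_center between 0.033 and 0.075 m and value of joint jaw above 0.038 m); the robot touches nothing.
It fails at once if the wrapped cake is pushed aside by more than 3 cm (distance of wrapped_cake from where it was at the start of the episode above 0.03 m).
It fails at once if the twine spool is pushed aside by more than 3 cm (distance of twine_spool from where it was at the start of the episode above 0.03 m).
It fails at once if the paste jar is pushed aside by more than 3 cm (distance of paste_jar from where it was at the start of the episode above 0.03 m).
Of green_box, yellow_box, red_box only 2 to 3 are there at a start; the rules pass over those that are not, and their reading is None.
At some moment in a run one of green_box, red_box may be knocked a few centimetres aside while the robot is not near it.
It also fails if it takes over 210 s, if anything falls off the work surface, if the arm or the gripper's body presses on something with over 40 N, if the wrist force passes 120 N, or if a joint passes its speed limit or range.

## Robot

A 6-joint arm with a two-finger parallel gripper is mounted at the origin on the work surface. World frame = base frame: x ahead of the robot, y to its left, z up, the work surface at z = 0. Lengths are in mm, angles in rad, forces in N, time in s.
With the tool pointing down it reaches from about 275 to 1000 mm from the base axis. Payload 8.4 kg.
Tool frame: the origin (TCP) lies midway between the tips of the shut fingers; the grasp point (between the pads) lies 19 mm behind it; z points along the fingers, y is the direction in which the jaws open and shut (so a half turn about z gives the same grasp; the last joint's range is limited). The gripper opens to 85 mm and grips with 20 to 120 N. Pads are 22 mm wide; open, the fingers measure 114 mm over their backs; the gripper's body (76 mm by 85 mm) begins 54 mm behind the grasp point. The pads swing forward as they close: fully open they stand 13 mm farther back than shut.
Start: joints at [-1.311, 0.353, 1.633, -0, 1.155, -0.002], TCP at [161.761, -603.706, 231.281] pointing down, gripper open.
Joint ranges: [-2.63, 2.63], [-0.92, 2.1], [0.06, 2.66], [-1.3, 4.44], [0, 2.69], [-3.02, 3.02]. Speed limits (rad/s): [2.22, 2.22, 2.79, 3.14, 3.14, 3.14].

## Interface

Orientations are given as [roll, pitch, yaw] about the fixed x, y, z axes, in that order (R = Rz(yaw) Ry(pitch) Rx(roll)).
In Python, from rig import * gives the robot as it stands.
- The arm moves only by the tool play_rows, never from a script. Its argument "moves" is a list of rows, each a list of 3 entries, a list of its own where there are three numbers: the shift along the tool's x, y, z in m, then the turn, a rotation vector about the tool's x, y, z in rad, then the opening in per cent of the stroke, from 0 (shut) to 100 (fully open). In form: [[[x, y, z], [rx, ry, rz], fingers], ...]. A call has 1 to 20 rows; each row shifts and turns the commanded pose from where the row before left it, along the tool's axes as they then stand; what a row does not reach is not made up. A row lasts 1/10 s, in which the tool goes at most 50 mm and 8.59 degrees, less where a joint would pass 70% of its speed; a pose out of reach is approached as far as the arm can. A call is refused whole if a number of a shift passes 0.05 or a number of a turn 0.15, either way. A call with a gripper value outside its range is refused whole. The fingers move at their own pace and stop on an object; "squeeze" is the grip in N (left out, the last holds). Time passes only in rows, so rows that do not move let the fingers close. It gives the time, the measured TCP pose, the force and the opening at its end, in the units of the state.
- sense(): the state, without advancing time (a new reading comes with each control period).
- grab_frame(name): name is "scene" or "side" or "wrist"; returns a dict with "pixels" (420x560x3 uint8, red, green, blue), "intrinsics" (3x3 intrinsics, pixels), "R" (3x3) and "t" (3): a world point X has camera coordinates R X + t. Camera axes: x right, y down, z forward; pixel columns grow to the right and rows downward; lengths in mm; the calibration is good to about 2 mm. The wrist camera is an equidistant fisheye: a pixel r from the principal point sees the ray r / f radians off the axis. A picture is of the moment at which its call begins. There is no depth.
- sign_off(): hands the job in, once; it reports no verdict.
The state is a dict: "clock": time; "qpos": joint angles; "qvel": joint speeds; "joint_efforts": joint torques, N m; "eef_pos": TCP position; "tcp_rot": TCP orientation; "contact_force": force on the tool from outside, world axes, zero at the start; "wrist_torque": the same for the moment, N m; "opening": opening from 0.0 (shut) to 1.0 (fully open).
Only numpy, scipy, OpenCV 4.12 (cv2) and the standard library are available. Lean on these libraries where they do the work, as an engineer would, in place of code of your own. Each camera call takes 0.05 s, during which the arm holds its last target. There are 200 camera calls.

## Working session

There is one attempt and no reset: what is moved stays moved. The work goes in short steps, Python scripts to look and compute and a tool call to move; the robot and the scene stay as the last step left them, time stands still between calls to the robot, and variables do not carry over. Pictures are saved under pics/ and viewed, about 12 in all and at most 16, crops included, and the job is handed in when it is done.

Besides the shell and the picture viewer there is one more tool, called after ">>>" by a JSON object that holds its "method" and its "body". play_rows: Moves the arm, as the interface text tells. Its arguments: {"type":"object","properties":{"moves":{"type":"array"},"squeeze":{"type":"number"}},"required":["moves"]}

```bash
ls; mkdir -p pics; python3 - <<'E'
from rig import *
import cv2,pickle,numpy as np
print(sense())
ims=[]
for n in ("scene","side"):
    f=grab_frame(n); pickle.dump(f,open(f"pics/{n}0.pkl","wb")); print(n,f["intrinsics"],f["R"],f["t"])
    cv2.imwrite(f"pics/{n}0.png",cv2.resize(f["pixels"][:,:,::-1],(784,588)))
E
```

```text
pics
{'clock': 0.0, 'qpos': array([-1.31141485e+00,  3.53678022e-01,  1.63415532e+00, -3.93924101e-05,
        1.15520541e+00, -2.37333574e-03]), 'qvel': array([-0.00018787, -0.00122934, -0.00013902,  0.00022028, -0.00121712,
        0.00011567]), 'joint_efforts': array([-3.28417635e-03, -6.05262208e+01, -3.42069983e+01, -1.30739531e-04,
        9.11899551e-03, -1.98966501e-05]), 'eef_pos': array([ 161.61281855, -603.23361217,  230.53396766]), 'tcp_rot': array([-3.14014648e+00,  3.25840529e-05,  2.61770767e-01]), 'contact_force': array([-0.69967009,  0.15839048,  0.1940058 ]), 'wrist_torque': array([-0.04082696,  0.00823846, -0.01172524]), 'opening': 0.9996370712216002}
scene [[450.54325627   0.         282.89704794]
 [  0.         450.54325627 210.52858676]
 [  0.           0.           1.        ]] [[-0.48845763  0.87238248 -0.01891981]
 [ 0.49222199  0.25756816 -0.83149032]
 [-0.72050445 -0.41546054 -0.55521697]] [ 278.3123341  -193.91988909 1731.22287767]
side [[379.7296472    0.         279.10283584]
 [  0.         379.7296472  214.37327078]
 [  0.           0.           1.        ]] [[-0.94610572 -0.32328939  0.01918164]
 [-0.17707645  0.46680498 -0.86645083]
 [ 0.27116027 -0.82315071 -0.4988938 ]] [499.49984376 148.63263116 993.03776694]
```

View pics/scene0.png

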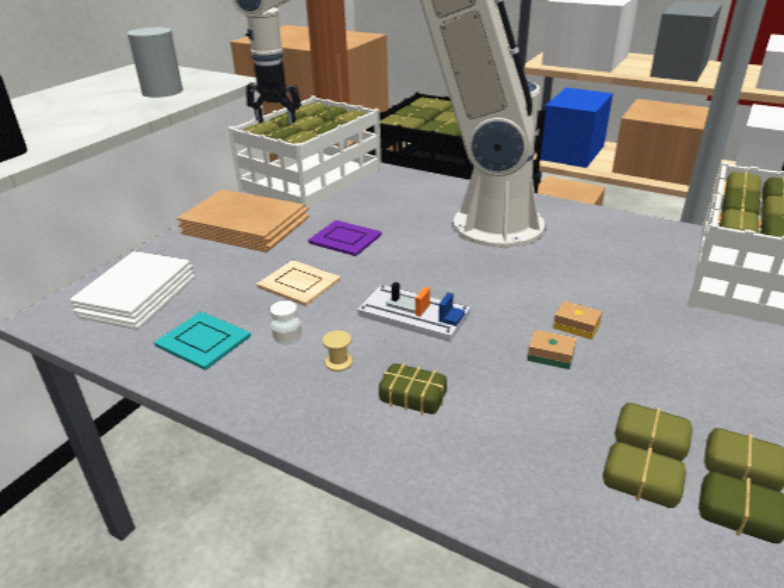

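View pics/side0.png

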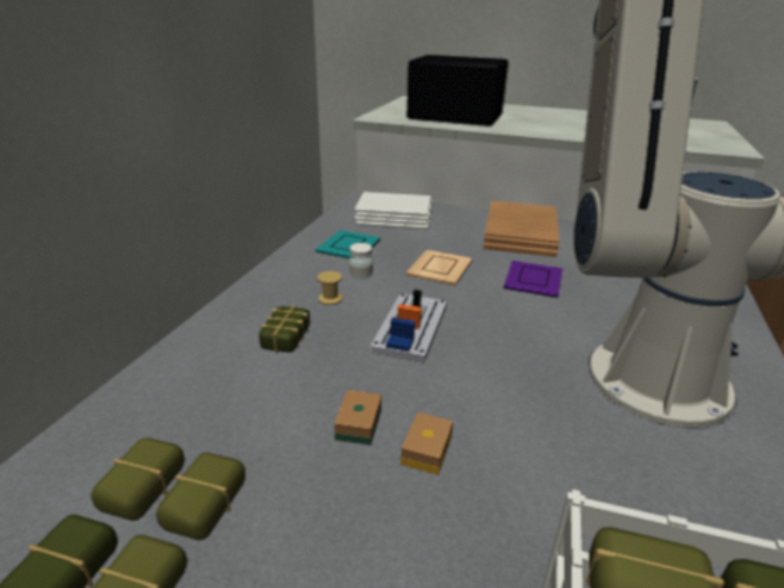

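Two pictures viewed (784-wide scale). Only green and yellow boxes are present, with no red one.

| Thing | Choice | Scene pixel | Side pixel | Look-alikes (scene pixel) |
|---|---|---|---|---|
| Green box | green dot | (551,348) | (358,410) | yellow box |
| Yellow box | yellow dot | (577,319) | (427,440) | green box |
| Pile board | plywood with outline | (299,281) | (440,266) | turquoise (203,338), purple (345,237), cardboard stack (243,218) |
| Fixture | aluminium plate | (414,310) | (410,325) | none |
| Bystanders | leave alone | jar (286,322), spool (337,350), cake (413,388) | – | – |

```bash
cat > h.py <<'E'
import numpy as np, cv2, pickle
from scipy.spatial.transform import Rotation as Ro
def unproj(f,px,z):
    "pixels (n,2) -> world points on plane z (mm)"
    K,R,t=map(np.asarray,(f["intrinsics"],f["R"],f["t"])); px=np.atleast_2d(px).astype(float)
    d=np.c_[(px-[K[0,2],K[1,2]])/K[0,0],np.ones(len(px))]
    if f.get("fish"):
        r=np.linalg.norm(d[:,:2],axis=1)+1e-9; d=np.c_[d[:,:2]/r[:,None]*np.sin(r)[:,None],np.cos(r)]
    d=d@R; c=-R.T@t
    return c+d*((z-c[2])/d[:,2])[:,None]
def proj(f,X):
    K,R,t=map(np.asarray,(f["intrinsics"],f["R"],f["t"])); c=np.atleast_2d(X)@R.T+t
    if f.get("fish"):
        s=np.linalg.norm(c[:,:2],axis=1)+1e-9; a=np.arctan2(s,c[:,2]); u=c[:,:2]/s[:,None]*a[:,None]
    else: u=c[:,:2]/c[:,2:]
    return u*K[0,0]+[K[0,2],K[1,2]]
def blobs(f,lo,hi,amin=8,roi=None):
    hsv=cv2.cvtColor(f["pixels"],cv2.COLOR_RGB2HSV); m=cv2.inRange(hsv,lo,hi)
    if roi: k=np.zeros_like(m); x0,y0,x1,y1=roi; k[y0:y1,x0:x1]=1; m=m*k
    n,l,s,c=cv2.connectedComponentsWithStats(m)
    return [(s[i,4],c[i],(l==i).astype(np.uint8)) for i in range(1,n) if s[i,4]>=amin]
def rect(f,mask,z):
    c=max(cv2.findContours(mask,cv2.RETR_EXTERNAL,cv2.CHAIN_APPROX_NONE)[0],key=cv2.contourArea)[:,0]
    P=unproj(f,c,z)[:,:2].astype(np.float32); b=cv2.boxPoints(cv2.minAreaRect(P))
    e=[b[1]-b[0],b[2]-b[1]]; e.sort(key=np.linalg.norm)
    return b.mean(0).round(1),[round(float(np.linalg.norm(v)),1) for v in e],round(float(np.arctan2(e[1][1],e[1][0])),3)
E
python3 - <<'E'
from h import *
F={n:pickle.load(open(f"pics/{n}0.pkl","rb")) for n in("scene","side")}
cfg={"green_dot":((60,60,40),(95,255,255),36),"yellow":((20,120,120),(32,255,255),36),"brown":((8,70,90),(19,255,255),36),
"orange":((5,200,150),(14,255,255),66),"blue":((105,150,40),(120,255,255),66),"ply":((12,40,200),(25,140,255),12)}
roi={"scene":(170,170,450,310),"side":(170,170,350,350)}
for k,(lo,hi,z) in cfg.items():
  for n,f in F.items():
    for a,c,m in blobs(f,lo,hi,12,roi[n]):
        print(k,n,a,c.round(1),unproj(f,c,z)[0,:2].round(1),rect(f,m,z) if a>60 else "")
out=[]
for n,f in F.items():
    x0,y0,x1,y1=(180,150,440,300) if n=="scene" else (220,160,350,350)
    out.append(cv2.resize(f["pixels"][y0:y1,x0:x1,::-1],None,fx=3 if n=="scene" else 3,fy=3,interpolation=cv2.INTER_CUBIC))
    cv2.imwrite(f"pics/{n}crop.png",out[-1])
E
```

```text
green_dot scene 79 [173.1 239.4] [ 752.6 -252.7] (array([ 751.3, -250.4], dtype=float32), [22.4, 57.1], 0.716)
green_dot scene 16 [394.3 243.8] [482.2 302.7] 
green_dot scene 127 [391.5 258.1] [544.8 315. ] (array([544.8, 314.3], dtype=float32), [17.2, 78.5], -1.422)
green_dot side 368 [244.3 175.4] [ 758.3 -273.1] (array([ 750.9, -284.8], dtype=float32), [129.5, 151.6], 1.505)
green_dot side 15 [255.7 290.9] [481.6 301.5] 
green_dot side 87 [252.  313.4] [462.7 369. ] (array([463.2, 369. ], dtype=float32), [10.6, 53.3], 0.178)
yellow scene 21 [412.7 222.7] [360.  319.1] 
yellow scene 127 [410.8 235.9] [425.8 332.3] (array([422.3, 335.7], dtype=float32), [48.4, 89.4], -1.142)
yellow scene 37 [241.6 254.9] [719.4 -42.8] 
yellow scene 67 [447.5 299.5] [629.5 477.7] (array([623.6, 475.4], dtype=float32), [8.9, 62.3], 0.214)
yellow side 85 [234.9 198. ] [714.9 -95.6] (array([714.8, -96. ], dtype=float32), [42.7, 46.7], 0.367)
yellow side 47 [235.1 213.7] [671.1  -1.4] 
yellow side 39 [305.3 309.4] [360.6 319.5] 
brown scene 236 [184.7 173.5] [ 435.8 -472.3] (array([ 442.2, -470.1], dtype
[... 1497 characters left out ...]
 502.8 -300.6] (array([ 499.8, -303.6], dtype=float32), [130.1, 152.0], 1.502)
ply scene 300 [412.9 223.2] [327.7 314. ] (array([327. , 312.9], dtype=float32), [58.9, 84.3], 1.559)
ply scene 199 [240.1 241.7] [647.6 -97.6] (array([646.7, -98.5], dtype=float32), [51.8, 58.4], -1.084)
ply scene 361 [394.4 244. ] [451.8 296.1] (array([451. , 296.1], dtype=float32), [59.4, 85.4], -1.423)
ply scene 88 [241.2 259.5] [712.8 -50.3] (array([708.8, -51.7], dtype=float32), [39.9, 52.2], -0.886)
ply side 215 [314.9 190.4] [ 492.5 -293.3] (array([ 495.9, -303.2], dtype=float32), [114.4, 137.8], 1.516)
ply side 106 [313.3 188.4] [ 502.2 -306.9] (array([ 500.4, -305.7], dtype=float32), [52.3, 69.0], 1.482)
```

View pics/scenecrop.png

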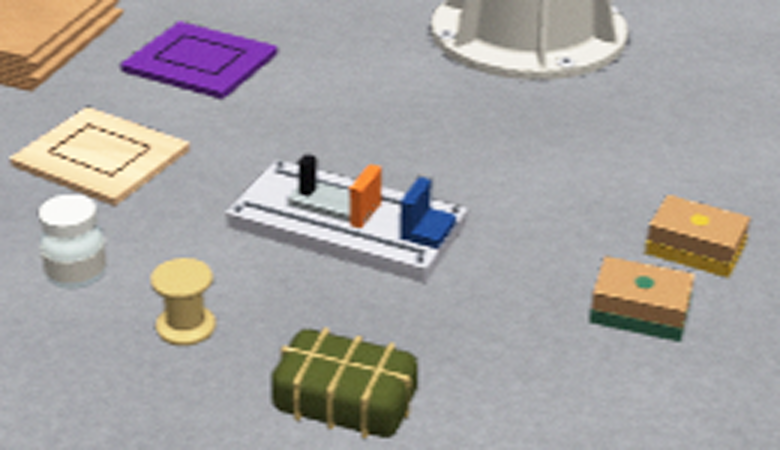

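Third picture: a close crop, confirming the choices. The green-dot box is at crop (643,290), the yellow-dot box at (700,230), the plywood board with its outline at (98,155), and the fixture (orange jaw left, blue right, black handle at (307,175)) in the middle. I'll fly over the fixture and use the wrist camera.

>>> {"method": "play_rows", "body": {"moves": [[[0, 0, 0], [0, 0, -0.1454], 100], [[0, 0, 0], [0, 0, -0.1454], 100], [[0, 0, 0], [0, 0, -0.1454], 100], [[0, 0, 0], [0, 0, -0.1454], 100], [[0, 0, 0], [0, 0, -0.1454], 100], [[0, 0, 0], [0, 0, -0.1454], 100], [[0, 0, 0], [0, 0, -0.1454], 100], [[0, 0, 0], [0, 0, -0.1454], 100], [[0, 0, 0], [0, 0, -0.1454], 100]]}}

```text
clock: 1.0
eef_pos: [161.7, -603.4, 230.8]
tcp_rot: [-3.141, -0.001, 1.576]
contact_force: [-0.2, 0.2, -0.3]
opening: 0.997
```

>>> {"method": "play_rows", "body": {"moves": [[[0.0445, 0.02, -0.005], [0, 0, 0], 100], [[0.0445, 0.02, -0.005], [0, 0, 0], 100], [[0.0445, 0.02, -0.005], [0, 0, 0], 100], [[0.0445, 0.02, -0.005], [0, 0, 0], 100], [[0.0445, 0.02, -0.005], [0, 0, 0], 100], [[0.0445, 0.02, -0.005], [0, 0, 0], 100], [[0.0445, 0.02, -0.005], [0, 0, 0], 100], [[0.0445, 0.02, -0.005], [0, 0, 0], 100], [[0.0445, 0.02, -0.005], [0, 0, 0], 100], [[0.0445, 0.02, -0.005], [0, 0, 0], 100], [[0.0445, 0.02, -0.005], [0, 0, 0], 100], [[0.0445, 0.02, -0.005], [0, 0, 0], 100], [[0.0445, 0.02, -0.005], [0, 0, 0], 100], [[0.0445, 0.02, -0.005], [0, 0, 0], 100], [[0, 0, 0], [0, 0, 0], 100], [[0, 0, 0], [0, 0, 0], 100]]}}

```text
clock: 2.6
eef_pos: [441.8, 20.1, 300.9]
tcp_rot: [-3.141, 0.0, 1.574]
contact_force: [0.4, -0.2, -0.3]
opening: 1.003
```

```bash
python3 - <<'E'
from rig import *
from h import *
f=grab_frame("wrist"); f["fish"]=True; pickle.dump(f,open("pics/w1.pkl","wb"))
s=sense(); print(s["clock"],s["eef_pos"],s["tcp_rot"],s["qpos"].round(3)); print(f["intrinsics"],f["R"],f["t"],-f["R"].T@f["t"])
cv2.imwrite("pics/w1.png",cv2.resize(f["pixels"][:,:,::-1],(784,588)))
E
```

```text
2.65 [441.44597575  19.10239637 300.81794375] [-3.14034675e+00  4.93215419e-04  1.57165495e+00] [ 0.04  -0.009  1.916 -0.     1.235  0.039]
[[325.1922621    0.         276.22394975]
 [  0.         325.1922621  204.0660176 ]
 [  0.           0.           1.        ]] [[ 9.99993890e-01  3.30449346e-03 -1.13992211e-03]
 [ 3.49423505e-03 -9.54018643e-01  2.99726906e-01]
 [-9.70613428e-05 -2.99729058e-01 -9.54024361e-01]] [-441.94358469  -42.97782503  453.63581439] [442.13508973  96.42658872 445.15744743]
```

View pics/w1.png

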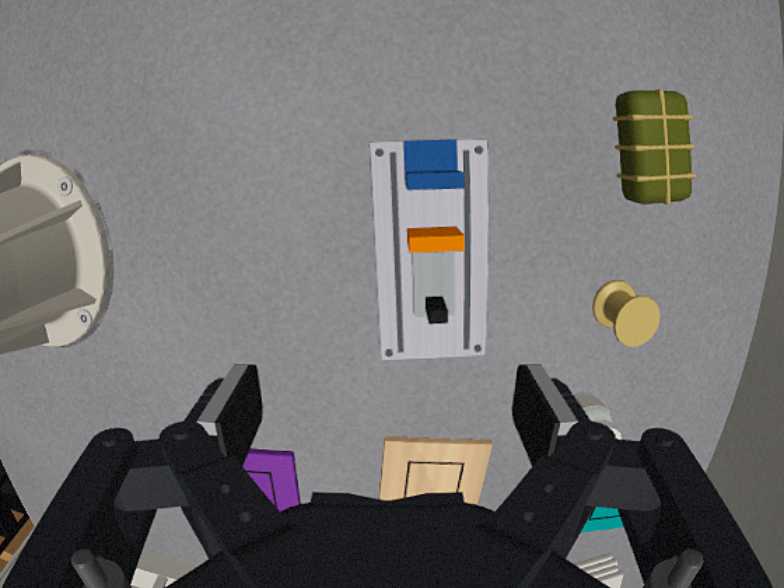

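Fourth picture (wrist, 784-wide): plate corners near (370,142), (488,140), (485,355) and (382,360). The blue fixed jaw is at (434,179), the orange jaw at (436,240), the handle at (437,310), and the plywood outline is partly visible at (435,470). I'll measure the fixture from this.

```bash
python3 - <<'E'
from h import *
f=pickle.load(open("pics/w1.pkl","rb"))
hsv=cv2.cvtColor(f["pixels"],cv2.COLOR_RGB2HSV)
roi=(255,90,360,265)
m=cv2.inRange(hsv,(0,0,165),(179,60,255)); k=np.zeros_like(m);k[90:265,255:360]=255;m&=k
m=cv2.morphologyEx(m,cv2.MORPH_CLOSE,np.ones((15,15)))
print("plate",rect(f,(m>0).astype(np.uint8),20))
for nm,lo,hi,z in(("orange",(5,180,100),(16,255,255),66),("blue",(100,120,40),(125,255,255),66),("black",(0,0,0),(179,255,45),70)):
    for a,c,mm in blobs(f,lo,hi,30,roi):
        ys,xs=np.where(mm); print(nm,a,c.round(1),rect(f,mm,z),"rows",ys.min(),ys.max(),"cols",xs.min(),xs.max())
        V=hsv[...,2][ys.min()-1:ys.max()+2,int(c[0])]; print(V)
        print("top-edge/bottom-edge at z:",unproj(f,[[c[0],ys.min()-.5],[c[0],ys.max()+.5]],z)[:,:2].round(1).tolist())
m=cv2.inRange(hsv,(10,30,120),(25,150,255))
F=pickle.load(open("pics/scene0.pkl","rb"))
for n in("scene","side"):
    F=pickle.load(open(f"pics/{n}0.pkl","rb")); h2=cv2.cvtColor(F["pixels"],cv2.COLOR_RGB2HSV)
    r=(180,180,250,220) if n=="scene" else (285,175,340,206)
    m=cv2.inRange(h2,(10,30,60),(28,160,255)); k=np.zeros_like(m);k[r[1]:r[3],r[0]:r[2]]=255;m&=k
    m=cv2.morphologyEx(m,cv2.MORPH_CLOSE,np.ones((3,3)))
    print(n,"board",rect(F,(m>0).astype(np.uint8),12))
    m2=cv2.morphologyEx(cv2.inRange(h2,(0,0,200),(179,160,255)),cv2.MORPH_OPEN,np.ones((1,1)))
E
```

```text
plate (array([485.7,  -5.8], dtype=float32), [109.3, 219.4], -1.522)
orange 269 [308.9 165.8] (array([482.2,  24.1], dtype=float32), [16.9, 47.1], 0.196) rows 162 177 cols 291 330
[209 152 146 146 148 144 142 158 218 223 218 220 217 220 220 219 219 222]
top-edge/bottom-edge at z: [[480.6, 30.3], [481.1, 10.8]]
blue 1336 [308.3 117.4] (array([480.3,  82.9], dtype=float32), [40.0, 47.9], 0.026) rows 100 134 cols 289 330
[137 130 138 140 142 137 141 136 140 138 134 138 137 141 135 141 138 143
 139 140 139 144 135  79 108 145 142 138 134 139 136 136 132 135 135 137
 150]
top-edge/bottom-edge at z: [[478.6, 103.4], [479.2, 62.4]]
black 251 [311.2 221. ] (array([485.8, -43.3], dtype=float32), [18.6, 24.4], -1.522) rows 212 230 cols 304 319
[144   0  15  21  12  22  23  21  18  27  30  31  36  36  38  43  37  44
  35  18 180]
top-edge/bottom-edge at z: [[484.9, -30.8], [485.8, -55.9]]
scene board (array([ 505.5, -300.5], dtype=float32), [141.5, 161.5], 1.501)
side board (array([ 498.8, -298.2], dtype=float32), [138.3, 179.0], 1.505)
```

>>> {"method": "play_rows", "body": {"moves": [[[0, 0, 0], [0, 0, -0.048], 100], [[-0.035, 0.0208, 0], [0, 0, 0], 100], [[-0.035, 0.0208, 0], [0, 0, 0], 100], [[0, 0, 0.045], [0, 0, 0], 100], [[0, 0, 0.045], [0, 0, 0], 100], [[0, 0, 0.045], [0, 0, 0], 100], [[0, 0, 0.045], [0, 0, 0], 100], [[0, 0, 0.045], [0, 0, 0], 100], [[0, 0, 0.034], [0, 0, 0], 100], [[0, 0, 0], [0, 0, 0], 100], [[0, 0, 0], [0, 0, 0], 0], [[0, 0, 0], [0, 0, 0], 0], [[0, 0, 0], [0, 0, 0], 0], [[0, 0, 0], [0, 0, 0], 0], [[0, 0, 0], [0, 0, 0], 0], [[0, 0, 0], [0, 0, 0], 0], [[0, 0, 0], [0, 0, 0], 0], [[0, 0, 0], [0, 0, 0], 0]], "squeeze": 40}}

```text
clock: 4.45
eef_pos: [487.0, -48.8, 43.5]
tcp_rot: [3.141, 0.0, 1.619]
contact_force: [-4.2, -0.7, 13.6]
opening: 0.203
```

```bash
python3 - <<'E'
from rig import *
s=sense(); print(s["clock"],s["eef_pos"],s["tcp_rot"],s["contact_force"],s["opening"])
E
```

```text
4.45 [487.00907466 -48.82428592  43.53532673] [3.14107306e+00 3.16950501e-04 1.61881999e+00] [-4.18490428 -0.68073491 13.55985795] 0.20304606999383185
```

>>> {"method": "play_rows", "body": {"moves": [[[-0.006, 0, 0], [0, 0, 0], 0], [[-0.006, 0, 0], [0, 0, 0], 0], [[-0.006, 0, 0], [0, 0, 0], 0], [[-0.006, 0, 0], [0, 0, 0], 0], [[-0.006, 0, 0], [0, 0, 0], 0], [[-0.006, 0, 0], [0, 0, 0], 0], [[0, 0, 0], [0, 0, 0], 0], [[0, 0, 0], [0, 0, 0], 100], [[0, 0, 0], [0, 0, 0], 100], [[0, 0, 0], [0, 0, 0], 100], [[0, 0, 0], [0, 0, 0], 100], [[0, 0, 0], [0, 0, 0], 100], [[0, 0, 0], [0, 0, 0], 100]]}}

```text
clock: 5.75
eef_pos: [488.6, -84.7, 42.2]
tcp_rot: [-3.141, -0.0, 1.619]
contact_force: [-0.5, 0.3, -0.2]
opening: 1.003
```

>>> {"method": "play_rows", "body": {"moves": [[[0, 0, -0.04], [0, 0, 0], 100], [[0, 0, -0.05], [0, 0, 0], 100], [[0, 0, -0.05], [0, 0, 0], 100], [[0, 0, -0.05], [0, 0, 0], 100], [[0.03, 0, -0.05], [0, 0, 0], 100], [[0.05, 0, 0], [0, 0, 0], 100], [[0.05, 0, 0], [0, 0, 0], 100], [[0.05, 0, 0], [0, 0, 0], 100], [[0.05, 0, 0], [0, 0, 0], 100], [[0.04, -0.02, 0], [0, 0, 0], 100], [[0, -0.02, 0], [0, 0, 0], 100], [[0, 0, 0], [0, 0, 0], 100], [[0, 0, 0], [0, 0, 0], 100]]}}

```text
clock: 7.05
eef_pos: [436.2, 178.8, 275.3]
tcp_rot: [3.141, 0.0, 1.619]
contact_force: [0.4, 0.9, -0.2]
opening: 0.997
```

```bash
cat > fx.py <<'E'
from rig import *
from h import *
import sys
def grabw(name,n="wrist"):
    f=grab_frame(n); f["fish"]=n=="wrist"; pickle.dump(f,open(f"pics/{name}.pkl","wb")); cv2.imwrite(f"pics/{name}.png",cv2.resize(f["pixels"][:,:,::-1],(784,588))); return f
def st():
    s=sense(); print(round(s["clock"],2),s["eef_pos"].round(1),s["tcp_rot"].round(4),s["contact_force"].round(1),round(s["opening"],3),s["qpos"].round(2))
E
python3 - <<'E'
from fx import *
f=grabw("w2"); st()
E
```

```text
7.1 [436.7 178.6 275.4] [ 3.1407e+00 -1.0000e-04  1.6182e+00] [-0.5  0.2  0.6] 1.001 [ 0.39  0.07  1.9  -0.    1.18  0.34]
```

View pics/w2.png

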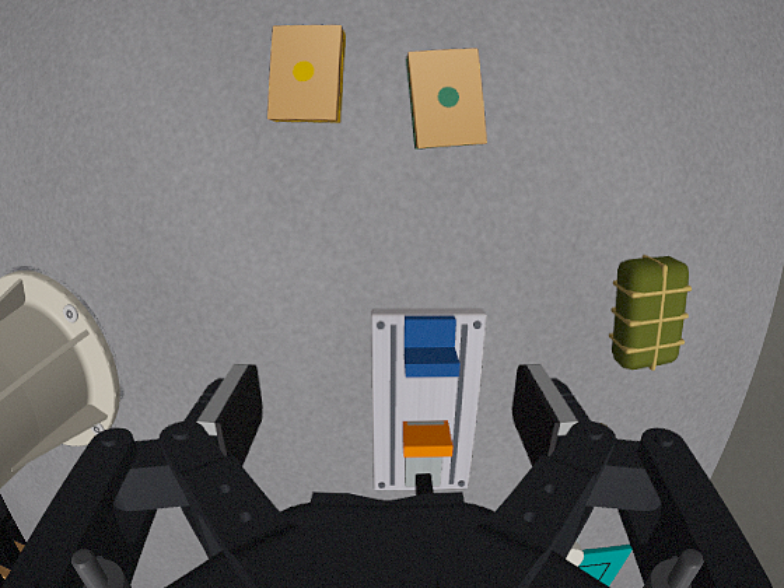

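Fifth picture: the jaw is now wide, with the orange jaw at (427,438) and the blue one at (431,360). The green box is at (447,97) and the yellow at (305,72). Next I'll measure the boxes and re-measure the fixture.

```bash
cat >> fx.py <<'E'
def boxes(f,roi=None,z=36):
    for nm,lo,hi in(("green",(60,60,40),(95,255,255)),("yellow",(22,180,100),(32,255,255))):
        for a,c,m in blobs(f,lo,hi,60,roi):
            if a<900: print(nm,"dot",a,c.round(1),unproj(f,c,z)[0,:2].round(1))
    for a,c,m in blobs(f,(8,60,170),(21,200,255),1500,roi):
        m=cv2.morphologyEx(m,cv2.MORPH_OPEN,np.ones((3,3)))
        print("top",a,c.round(1),rect(f,m,z))
E
python3 - <<'E'
from fx import *
f=pickle.load(open("pics/w2.pkl","rb"))
boxes(f,(180,0,360,120))
hsv=cv2.cvtColor(f["pixels"],cv2.COLOR_RGB2HSV)
for u in (300,308,316):
    print(u,"blueV",hsv[245:272,u,2],"or",hsv[300:328,u,2])
    print(unproj(f,[[u,r] for r in (268.5,327)],66)[:,:2].round(1).tolist())
E
```

```text
green dot 159 [319.8  68.8] [481.4 301.5]
yellow dot 171 [216.2  50.5] [359.9 318.7]
top 3076 [216.9  51.1] (array([360.2, 318.9], dtype=float32), [58.3, 81.7], 1.562)
top 3186 [319.4  69.3] (array([481.5, 301.4], dtype=float32), [58.7, 82.3], -1.42)
300 blueV [140 141 148  95  81  84  87  84  81  86  88  85  83  84  79 147 140 140
 141 141 140 144 141 138 151 179 189] or [161  95 112 124 149 149 147 148 150 142 145 146 149 145 148 146 145 142
 162 217 223 219 218 218 220 226 192 176]
[[471.8, 62.3], [479.6, -30.6]]
308 blueV [141 143 151  92  76  84  81  85  87  85  84  91  86  80  83 144 140 137
 141 137 137 136 134 139 156 183 192] or [147 100 115 122 149 144 147 145 145 147 145 148 147 149 149 147 145 142
 169 227 222 219 220 221 221 226 179 176]
[[481.7, 62.7], [490.6, -30.4]]
316 blueV [142 141 153  82  85  84  78  85  84  85  85  80  85  80  92 145 142 140
 138 138 139 139 132 138 157 191 194] or [133 101 122 126 148 143 147 145 147 144 144 147 148 146 149 147 144 143
 174 229 222 220 218 219 221 224 180 191]
[[491.7, 63.0], [501.7, -30.2]]
```

```bash
cat >> fx.py <<'E'
def plan(yaw,lean,*pts):
    "turn (tool rotvec) then shifts (tool frame, mm) from the present pose through pts"
    s=sense(); Rc=Ro.from_euler("xyz",s["tcp_rot"]); Rt=Ro.from_euler("z",yaw)*Ro.from_euler("x",np.pi)*Ro.from_euler("y",lean)
    v=(Rc.inv()*Rt).as_rotvec(); print("turn",v.round(4),"rows",np.ceil(np.linalg.norm(v)/.149)); p=s["eef_pos"]
    for q in pts: print("  to",np.round(q,1),"shift",Rt.inv().apply(np.subtract(q,p)).round(1)); p=np.array(q)
def tcp(g,yaw,lean,d=25):
    "TCP for pad centre g"
    return np.array(g)+d*(Ro.from_euler("z",yaw)*Ro.from_euler("x",np.pi)*Ro.from_euler("y",lean)).apply([0,0,1])
E
python3 - <<'E'
from fx import *
y=1.7216;L=np.pi/4;u=np.array([np.cos(y),np.sin(y),0])
g=np.array([481.4,301.5,26])-9*u
T=tcp(g,y,L);pre=tcp(g,y,L,25-120)
st();plan(y,L,pre,T)
E
```

```text
7.1 [436.7 178.6 275.4] [ 3.1407e+00 -1.0000e-04  1.6182e+00] [-0.5  0.2  0.6] 1.001 [ 0.39  0.07  1.9  -0.    1.18  0.34]
turn [ 0.0415  0.7847 -0.0977] rows 6.0
  to [492.8 226.2  93.2] shift [-101.5   62.7  156.2]
  to [480.1 310.1   8.3] shift [  0.  -0. 120.]
```

>>> {"method": "play_rows", "body": {"moves": [[[0, 0, 0], [0.0069, 0.1308, -0.0163], 100], [[0, 0, 0], [0.0069, 0.1308, -0.0163], 100], [[0, 0, 0], [0.0069, 0.1308, -0.0163], 100], [[0, 0, 0], [0.0069, 0.1308, -0.0163], 100], [[0, 0, 0], [0.0069, 0.1308, -0.0163], 100], [[0, 0, 0], [0.0069, 0.1308, -0.0163], 100], [[-0.0254, 0.0157, 0.039], [0, 0, 0], 100], [[-0.0254, 0.0157, 0.039], [0, 0, 0], 100], [[-0.0254, 0.0157, 0.039], [0, 0, 0], 100], [[-0.0254, 0.0157, 0.039], [0, 0, 0], 100], [[0, 0, 0.03], [0, 0, 0], 100], [[0, 0, 0.03], [0, 0, 0], 100], [[0, 0, 0], [0, 0, 0], 100], [[0, 0, 0], [0, 0, 0], 100]]}}

```text
clock: 8.5
eef_pos: [486.3, 267.5, 50.1]
tcp_rot: [-3.14, -0.785, 1.72]
contact_force: [-0.3, 0.1, 1.5]
opening: 1.002
```

```bash
python3 - <<'E'
from fx import *
st(); f=grabw("w3")
y=1.7216;L=np.pi/4;u=np.array([np.cos(y),np.sin(y),0])
g=np.array([481.4,301.5,26])-9*u
plan(y,L,tcp(g,y,L)); boxes(f)
E
```

```text
8.5 [486.3 267.5  50.1] [-3.1396 -0.7854  1.7199] [-0.3  0.1  1.5] 1.002 [ 0.05  0.63  2.    1.05  0.95 -0.93]
turn [ 0.0004  0.0001 -0.0006] rows 1.0
  to [480.1 310.1   8.3] shift [ 0.6 -0.2 60.6]
green dot 648 [275.6 215.2] [481.  301.9]
green dot 478 [276.1 295.9] [488.4 255.1]
yellow dot 367 [107.4 168.3] [359.1 319.4]
top 6346 [108.9 173.9] (array([359.4, 319.3], dtype=float32), [58.5, 82.3], 1.563)
top 12014 [275.9 223.4] (array([481.2, 301.8], dtype=float32), [58.7, 82.2], -1.421)
```

View pics/w3.png

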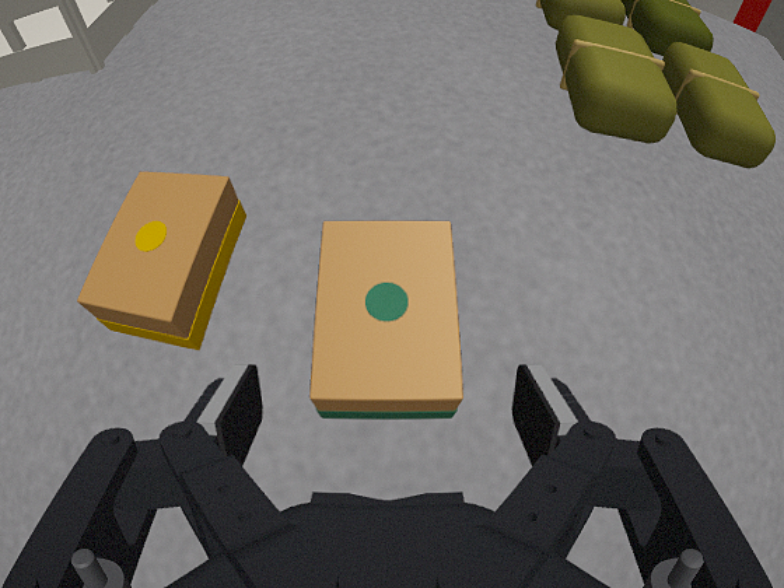

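Sixth picture: the green box at (386,310) is centred between the open fingers at (240,410) and (535,410). Going in.

>>> {"method": "play_rows", "body": {"moves": [[[0, 0, 0.02], [0, 0, 0], 100], [[0, 0, 0.02], [0, 0, 0], 100], [[0, 0, 0.02], [0, 0, 0], 100], [[0, 0, 0], [0, 0, 0], 100], [[0, 0, 0], [0, 0, 0], 0], [[0, 0, 0], [0, 0, 0], 0], [[0, 0, 0], [0, 0, 0], 0], [[0, 0, 0], [0, 0, 0], 0], [[0, 0, 0], [0, 0, 0], 0], [[0, 0, 0], [0, 0, 0], 0]], "squeeze": 80}}

```text
clock: 9.55
eef_pos: [480.5, 309.5, 9.5]
tcp_rot: [3.14, -0.786, 1.722]
contact_force: [0.3, -4.0, 5.7]
opening: 0.691
```

```bash
python3 - <<'E'
from fx import *
st(); f=grabw("w4"); boxes(f)
E
```

```text
9.55 [480.5 309.5   9.5] [ 3.1398 -0.786   1.7221] [ 0.3 -4.   5.7] 0.691 [ 0.13  0.71  2.01  1.16  0.88 -1.  ]
yellow dot 565 [ 57.9 192.6] [358.8 319.2]
top 9677 [ 61.4 200.1] (array([359.1, 319.2], dtype=float32), [58.8, 82.5], 1.564)
top 22332 [276.3 268.5] (array([481.7, 303.4], dtype=float32), [59.0, 80.9], -1.42)
```

>>> {"method": "play_rows", "body": {"moves": [[[0.005, 0, -0.005], [0, 0, 0], 0], [[0.01, 0, -0.01], [0, 0, 0], 0], [[0.025, 0, -0.025], [0, 0, 0], 0], [[0.025, 0, -0.025], [0, 0, 0], 0], [[0.025, 0, -0.025], [0, 0, 0], 0], [[0.02, 0, -0.02], [0, 0, 0], 0], [[0, 0, 0], [0, 0, 0], 0], [[0, 0, 0], [0, 0, 0], 0]]}}

```text
clock: 10.4
eef_pos: [479.6, 309.7, 164.1]
tcp_rot: [3.14, -0.785, 1.723]
contact_force: [0.5, -0.2, -3.3]
opening: 0.69
```

```bash
cat >> fx.py <<'E'
RT=lambda yaw,lean:Ro.from_euler("z",yaw)*Ro.from_euler("x",np.pi)*Ro.from_euler("y",lean)
FY=1.6195; SEAT=np.array([483.3,44.6,20.]); fy=np.array([np.cos(FY),np.sin(FY),0])
E
python3 - <<'E'
from fx import *
st(); f=grabw("w5"); boxes(f,z=36+161)
p=np.array([480.5,309.5,9.5]); ct=RT(1.722,.786).inv().apply(np.array([481.2,301.8,18])-p); print("ct",ct)
R=RT(FY,-np.pi/4); c=SEAT-1.5*fy+[0,0,42.]
T=c-R.apply(ct); plan(FY,-np.pi/4,T+[0,0,110],T+[0,0,8],T)
E
```

```text
10.4 [479.6 309.7 164.1] [ 3.1401 -0.7846  1.7229] [ 0.5 -0.2 -3.3] 0.69 [ 0.13  0.42  1.98  0.97  1.03 -0.67]
yellow dot 258 [151.4 273.9] [431.5 287.5]
top 22384 [276.3 268.3] (array([481.1, 301.7], dtype=float32), [56.1, 76.9], -1.418)
top 3195 [152.7 265.2] (array([431.7, 289.6], dtype=float32), [25.4, 31.5], 1.568)
ct [  0.56015141  -0.46782365 -11.46723033]
turn [-1.1000e-03 -1.5686e+00  1.1360e-01] rows 11.0
  to [484.3  34.6 164.3] shift [-195.3   -8.1  193.6]
  to [484.3  34.6  62.3] shift [72.1 -0.  72.1]
  to [484.3  34.6  54.3] shift [ 5.7 -0.   5.7]
```

>>> {"method": "play_rows", "body": {"moves": [[[-0.0321, -0.0061, -0.0321], [0, 0, 0], 0], [[-0.0321, -0.0061, -0.0321], [0, 0, 0], 0], [[-0.0321, -0.0061, -0.0321], [0, 0, 0], 0], [[-0.0321, -0.0061, -0.0321], [0, 0, 0], 0], [[-0.0321, -0.0061, -0.0321], [0, 0, 0], 0], [[-0.0321, -0.0061, -0.0321], [0, 0, 0], 0], [[0, 0, 0], [0, -0.1426, 0.0103], 0], [[0, 0, 0], [0, -0.1426, 0.0103], 0], [[0, 0, 0], [0, -0.1426, 0.0103], 0], [[0, 0, 0], [0, -0.1426, 0.0103], 0], [[0, 0, 0], [0, -0.1426, 0.0103], 0], [[0, 0, 0], [0, -0.1426, 0.0103], 0], [[0, 0, 0], [0, -0.1426, 0.0103], 0], [[0, 0, 0], [0, -0.1426, 0.0103], 0], [[0, 0, 0], [0, -0.1426, 0.0103], 0], [[0, 0, 0], [0, -0.1426, 0.0103], 0], [[0, 0, 0], [0, -0.1426, 0.0103], 0], [[0, 0, 0], [0, 0, 0], 0], [[0, 0, 0], [0, 0, 0], 0]]}}

```text
clock: 12.35
eef_pos: [483.3, 35.7, 161.7]
tcp_rot: [-3.133, 0.783, 1.627]
contact_force: [0.2, 0.0, -2.7]
opening: 0.692
```

```bash
python3 - <<'E'
from fx import *
st()
ct=np.array([.56,-.47,-11.47]); R=RT(FY,-np.pi/4); c=SEAT-1.5*fy+[0,0,42.]
T=c-R.apply(ct); plan(FY,-np.pi/4,T+[0,0,60],T+[0,0,8],T)
E
```

```text
12.35 [483.3  35.7 161.7] [-3.1334  0.7832  1.6272] [ 0.2  0.  -2.7] 0.692 [ 0.53  0.46  1.93 -0.71  1.28  0.87]
turn [-0.0027 -0.0022  0.0055] rows 1.0
  to [484.3  34.6 114.3] shift [32.7  0.9 34.3]
  to [484.3  34.6  62.3] shift [36.8 -0.  36.8]
  to [484.3  34.6  54.3] shift [ 5.7 -0.   5.7]
```

>>> {"method": "play_rows", "body": {"moves": [[[0.0155, 0.0005, 0.018], [-0.0027, -0.0022, 0.0055], 0], [[0.0155, 0.0004, 0.018], [0, 0, 0], 0], [[0, 0, 0], [0, 0, 0], 0], [[0.0123, 0, 0.0123], [0, 0, 0], 0], [[0.0123, 0, 0.0123], [0, 0, 0], 0], [[0.0123, 0, 0.0123], [0, 0, 0], 0], [[0, 0, 0], [0, 0, 0], 0], [[0, 0, 0], [0, 0, 0], 0]]}}

```text
clock: 13.15
eef_pos: [486.0, 31.4, 65.3]
tcp_rot: [3.134, 0.786, 1.612]
contact_force: [0.4, -0.6, -2.6]
opening: 0.69
```

```bash
python3 - <<'E'
from fx import *
st()
a=grabw("sc1","scene"); b=grabw("si1","side")
A=cv2.resize(a["pixels"][150:260,250:390,::-1],(420,330),interpolation=cv2.INTER_CUBIC)
B=cv2.resize(b["pixels"][175:285,240:365,::-1],(375,330),interpolation=cv2.INTER_CUBIC)
cv2.imwrite("pics/c1.png",np.hstack([A,B]))
ct=np.array([.56,-.47,-11.47]); R=RT(FY,-np.pi/4); c=SEAT-4*fy+[0,0,42.]
plan(FY,-np.pi/4,c-R.apply(ct))
E
```

```text
13.15 [486.   31.4  65.3] [3.1342 0.786  1.6117] [ 0.4 -0.6 -2.6] 0.69 [ 0.52  0.62  1.95 -0.77  1.13  1.02]
turn [ 0.0029  0.0004 -0.006 ] rows 1.0
  to [484.4  32.1  54.3] shift [ 8.2 -1.9  7.6]
```

View pics/c1.png

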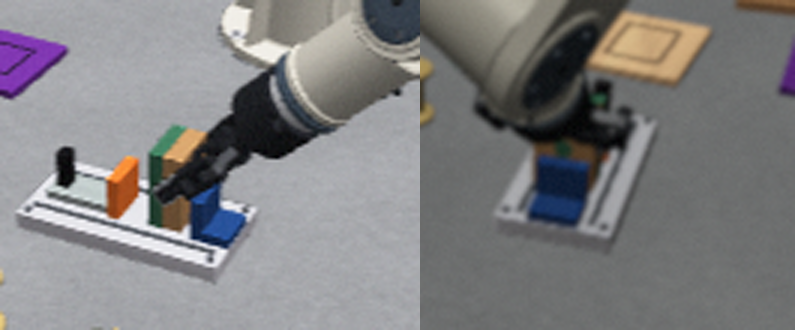

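Seventh picture: the green box stands vertically between the jaws, clear of both, with about 11 mm left to lower.

>>> {"method": "play_rows", "body": {"moves": [[[0.002, -0.001, 0.002], [0, 0, -0.004], 0], [[0.002, -0.001, 0.002], [0, 0, 0], 0], [[0.002, 0, 0.002], [0, 0, 0], 0], [[0.001, 0, 0.001], [0, 0, 0], 0], [[0.0008, 0, 0.0008], [0, 0, 0], 0], [[0, 0, 0], [0, 0, 0], 0], [[0, 0, 0], [0, 0, 0], 0]]}}

```text
clock: 13.95
eef_pos: [483.6, 31.7, 54.8]
tcp_rot: [3.138, 0.789, 1.618]
contact_force: [-5.1, 6.2, 16.8]
opening: 0.692
```

```bash
python3 - <<'E'
from fx import *
st()
ct=np.array([.56,-.47,-11.47]); R=RT(FY,-np.pi/4); c=SEAT-4*fy+[0,0,42.]
plan(FY,-np.pi/4,c-R.apply(ct))
E
```

```text
13.95 [483.6  31.7  54.8] [3.1385 0.7895 1.6183] [-5.1  6.2 16.8] 0.692 [ 0.53  0.64  1.96 -0.78  1.12  1.04]
turn [ 0.0022  0.0041 -0.0009] rows 1.0
  to [484.4  32.1  54.3] shift [0.6 0.8 0. ]
```

>>> {"method": "play_rows", "body": {"moves": [[[-0.0005, 0, -0.0005], [0, 0, 0], 0], [[0, 0, 0], [0, 0, 0], 100], [[0, 0, 0], [0, 0, 0], 100], [[0, 0, 0], [0, 0, 0], 100], [[0, 0, 0], [0, 0, 0], 100], [[0, 0, -0.01], [0, 0, 0], 100], [[0, 0, -0.03], [0, 0, 0], 100], [[0, 0, -0.04], [0, 0, 0], 100], [[0, 0, -0.04], [0, 0, 0], 100], [[0, 0, -0.04], [0, 0, 0], 100], [[0, 0, -0.03], [0, 0, 0], 100], [[0, 0, 0], [0, 0.131, 0], 100], [[0, 0, 0], [0, 0.131, 0], 100], [[0, 0, 0], [0, 0.131, 0], 100], [[0, 0, 0], [0, 0.131, 0], 100], [[0, 0, 0], [0, 0.131, 0], 100], [[0, 0, 0], [0, 0.13, 0], 100], [[0, 0, 0], [0, 0, 0], 100]]}}

```text
clock: 15.75
eef_pos: [476.8, 164.4, 189.1]
tcp_rot: [3.138, -0.002, 1.617]
contact_force: [-0.4, -1.0, 0.1]
opening: 0.999
```

```bash
python3 - <<'E'
from fx import *
st()
f=grabw("w6"); 
H=np.array([488.6,-84.7,0])+[0.,0,0]
plan(FY,0,H+[0,0,190],H+[0,0,43.5])
E
```

```text
15.75 [476.8 164.4 189.1] [ 3.1383e+00 -1.6000e-03  1.6175e+00] [-0.4 -1.   0.1] 0.999 [0.33 0.21 1.93 0.   0.99 0.28]
turn [ 0.0026  0.0025 -0.0023] rows 1.0
  to [488.6 -84.7 190. ] shift [-249.6   -0.3   -1.2]
  to [488.6 -84.7  43.5] shift [  0.   -0.  146.5]
```

View pics/w6.png

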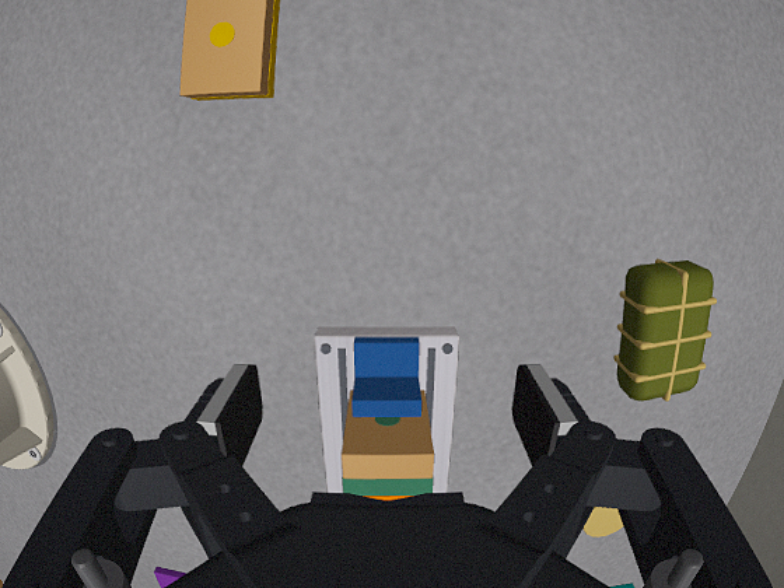

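Eighth picture: the green box is standing at (387,440), its base side toward the blue jaw and the fingers clear. Next, the handle.

>>> {"method": "play_rows", "body": {"moves": [[[-0.05, 0, -0.001], [0.0026, 0.0025, -0.0023], 100], [[-0.05, 0, 0], [0, 0, 0], 100], [[-0.05, 0, 0], [0, 0, 0], 100], [[-0.05, 0, 0], [0, 0, 0], 100], [[-0.05, 0, 0], [0, 0, 0], 100], [[0, 0, 0], [0, 0, 0], 100], [[0, 0, 0.049], [0, 0, 0], 100], [[0, 0, 0.049], [0, 0, 0], 100], [[0, 0, 0.047], [0, 0, 0], 100], [[0, 0, 0], [0, 0, 0], 100], [[0, 0, 0], [0, 0, 0], 0], [[0, 0, 0], [0, 0, 0], 0], [[0, 0, 0], [0, 0, 0], 0], [[0, 0, 0], [0, 0, 0], 0], [[0, 0, 0], [0, 0, 0], 0], [[0, 0, 0], [0, 0, 0], 0], [[0, 0, 0], [0, 0, 0], 0]], "squeeze": 40}}

```text
clock: 17.5
eef_pos: [488.7, -83.6, 45.4]
tcp_rot: [-3.14, -0.001, 1.623]
contact_force: [-7.7, 0.3, 17.9]
opening: 0.201
```

>>> {"method": "play_rows", "body": {"moves": [[[0.005, 0, 0], [0, 0, 0], 0], [[0.005, 0, 0], [0, 0, 0], 0], [[0.005, 0, 0], [0, 0, 0], 0], [[0.005, 0, 0], [0, 0, 0], 0], [[0.005, 0, 0], [0, 0, 0], 0], [[0.005, 0, 0], [0, 0, 0], 0], [[0.003, 0, 0], [0, 0, 0], 0], [[0, 0, 0], [0, 0, 0], 0]]}}

```text
clock: 18.3
eef_pos: [487.1, -50.5, 45.4]
tcp_rot: [-3.14, -0.001, 1.623]
contact_force: [-6.9, 0.7, 17.0]
opening: 0.195
```

>>> {"method": "play_rows", "body": {"moves": [[[0.002, 0, 0], [0, 0, 0], 0], [[0, 0, 0], [0, 0, 0], 0]]}}

```text
clock: 18.5
eef_pos: [487.0, -48.8, 45.4]
tcp_rot: [-3.14, -0.0, 1.623]
contact_force: [-7.3, -0.6, 18.2]
opening: 0.2
```

>>> {"method": "play_rows", "body": {"moves": [[[0.002, 0, 0], [0, 0, 0], 0], [[0, 0, 0], [0, 0, 0], 0]]}}

```text
clock: 18.7
eef_pos: [486.9, -46.9, 45.4]
tcp_rot: [-3.14, -0.0, 1.623]
contact_force: [-7.8, -1.8, 17.1]
opening: 0.201
```

>>> {"method": "play_rows", "body": {"moves": [[[0.001, 0, 0], [0, 0, 0], 0], [[0.001, 0, 0], [0, 0, 0], 0], [[0, 0, 0], [0, 0, 0], 0]]}}

```text
clock: 19.0
eef_pos: [486.9, -45.1, 45.4]
tcp_rot: [-3.14, 0.0, 1.623]
contact_force: [-6.9, -3.7, 16.3]
opening: 0.201
```

>>> {"method": "play_rows", "body": {"moves": [[[0.001, 0, 0], [0, 0, 0], 0], [[0.001, 0, 0], [0, 0, 0], 0], [[0, 0, 0], [0, 0, 0], 0]]}}

```text
clock: 19.3
eef_pos: [486.8, -43.4, 45.4]
tcp_rot: [-3.14, 0.0, 1.623]
contact_force: [-8.9, -6.1, 16.2]
opening: 0.2
```

```bash
python3 - <<'E'
from fx import *
st()
a=grabw("sc2","scene"); b=grabw("si2","side")
A=cv2.resize(a["pixels"][150:260,250:390,::-1],(420,330),interpolation=cv2.INTER_CUBIC)
B=cv2.resize(b["pixels"][175:285,240:365,::-1],(375,330),interpolation=cv2.INTER_CUBIC)
cv2.imwrite("pics/c2.png",np.hstack([A,B]))
E
```

```text
19.3 [486.8 -43.4  45.4] [-3.1404e+00  5.0000e-04  1.6232e+00] [-8.9 -6.1 16.2] 0.2 [-0.09  0.42  2.06 -0.    0.67 -0.14]
```

View pics/c2.png

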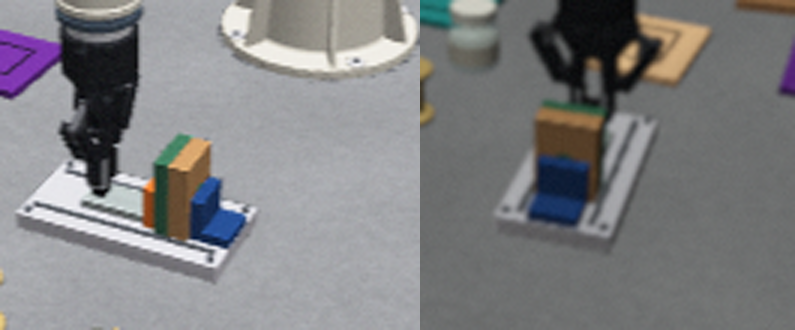

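Ninth picture: the orange jaw is up against the upright box and the blue jaw is close. The reaction is rising, so I'll press a bit more.

>>> {"method": "play_rows", "body": {"moves": [[[0.001, 0, 0], [0, 0, 0], 0], [[0.001, 0, 0], [0, 0, 0], 0], [[0, 0, 0], [0, 0, 0], 0]]}}

```text
clock: 19.7
eef_pos: [486.8, -43.3, 45.5]
tcp_rot: [-3.141, 0.003, 1.625]
contact_force: [-8.1, -22.6, 15.5]
opening: 0.199
```

>>> {"method": "play_rows", "body": {"moves": [[[0.001, 0, 0], [0, 0, 0], 0], [[0.001, 0, 0], [0, 0, 0], 0], [[0, 0, 0], [0, 0, 0], 0]]}}

```text
clock: 20.0
eef_pos: [486.8, -43.2, 45.5]
tcp_rot: [-3.141, 0.006, 1.626]
contact_force: [-8.7, -38.8, 12.9]
opening: 0.203
```

>>> {"method": "play_rows", "body": {"moves": [[[0.001, 0, 0], [0, 0, 0], 0], [[0.001, 0, 0], [0, 0, 0], 0], [[0, 0, 0], [0, 0, 0], 0]]}}

```text
clock: 20.3
eef_pos: [486.8, -42.5, 45.4]
tcp_rot: [-3.141, 0.007, 1.627]
contact_force: [-8.3, -48.3, 12.7]
opening: 0.202
```

>>> {"method": "play_rows", "body": {"moves": [[[-0.003, 0, 0], [0, 0, 0], 0], [[-0.0025, 0, 0], [0, 0, 0], 0], [[0, 0, 0], [0, 0, 0], 0], [[0, 0, 0], [0, 0, 0], 100], [[0, 0, 0], [0, 0, 0], 100], [[0, 0, 0], [0, 0, 0], 100], [[0, 0, 0], [0, 0, 0], 100], [[0, 0, -0.03], [0, 0, 0], 100], [[0, 0, -0.04], [0, 0, 0], 100], [[0, 0, -0.05], [0, 0, 0], 100], [[0, 0, 0], [0, 0.131, 0], 100], [[0, 0, 0], [0, 0.131, 0], 100], [[0, 0, 0], [0, 0.131, 0], 100], [[0, 0, 0], [0, 0.131, 0], 100], [[0, 0, 0], [0, 0.131, 0], 100], [[0, 0, 0], [0, 0.13, 0], 100], [[0, 0, 0], [0, 0, 0], 100]]}}

```text
clock: 22.0
eef_pos: [487.0, -43.6, 161.8]
tcp_rot: [-3.136, -0.79, 1.616]
contact_force: [0.6, 0.3, -1.0]
opening: 0.999
```

```bash
python3 - <<'E'
from fx import *
st()
f=grabw("w7"); L=np.pi/4; G=SEAT-7*fy+[0,0,52]
plan(FY,L,tcp(G,FY,L,-75),tcp(G,FY,L))
E
```

```text
22.0 [487.  -43.6 161.8] [-3.136  -0.7901  1.616 ] [ 0.6  0.3 -1. ] 0.999 [-0.52  0.49  1.87  0.66  1.34 -0.91]
turn [-0.0034 -0.0006 -0.0018] rows 1.0
  to [486.2 -15.4 125. ] shift [-6.7  0.5 46. ]
  to [482.8  55.3  54.3] shift [  0.  -0. 100.]
```

View pics/w7.png

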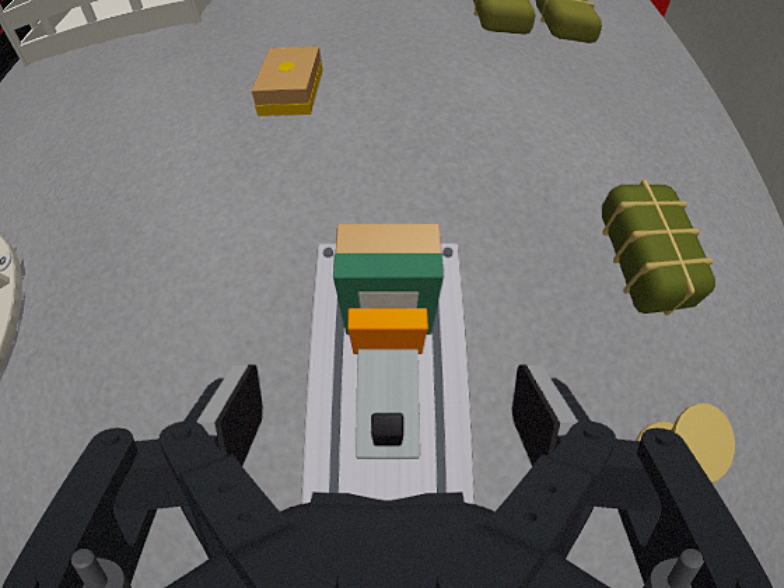

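Tenth picture: the green box is clamped, its lid at (388,290) against the orange jaw at (388,330), with the handle at (388,428) and the fingers off. I'll check the box position on its top edges.

```bash
python3 - <<'E'
from fx import *
f=pickle.load(open("pics/w7.pkl","rb")); hsv=cv2.cvtColor(f["pixels"],cv2.COLOR_RGB2HSV)
for u in (250,277,305): print(u,hsv[156:206,u,0].tolist(),hsv[156:206,u,2].tolist())
print(np.where((hsv[190,:,0]>60)&(hsv[190,:,0]<95)&(hsv[190,:,1]>90))[0][[0,-1]])
E
```

```text
250 [140, 140, 115, 117, 18, 17, 18, 18, 17, 17, 17, 17, 17, 17, 18, 18, 17, 17, 18, 18, 17, 18, 17, 17, 16, 80, 77, 74, 77, 77, 77, 75, 77, 75, 77, 78, 76, 77, 75, 77, 77, 75, 72, 70, 74, 75, 74, 78, 72, 71] [140, 147, 151, 151, 198, 196, 196, 193, 197, 192, 197, 196, 195, 196, 197, 195, 199, 195, 197, 195, 197, 196, 200, 206, 191, 118, 122, 122, 122, 117, 121, 122, 118, 123, 123, 119, 119, 120, 120, 123, 120, 115, 91, 57, 64, 62, 59, 64, 61, 72]
277 [45, 130, 90, 165, 18, 17, 17, 18, 18, 17, 18, 17, 18, 16, 18, 17, 17, 18, 17, 17, 17, 17, 18, 17, 17, 81, 80, 76, 76, 75, 75, 76, 75, 77, 75, 76, 76, 76, 77, 78, 76, 77, 74, 75, 76, 77, 70, 70, 79, 72] [141, 147, 148, 153, 200, 202, 200, 196, 199, 200, 198, 200, 197, 201, 202, 199, 199, 201, 200, 198, 201, 201, 202, 209, 189, 110, 116, 119, 115, 118, 121, 119, 118, 120, 121, 118, 115, 121, 117, 115, 122, 110, 74, 62, 60, 61, 65, 68, 62, 68]
305 [140, 150, 105, 117, 18, 18, 17, 18, 17, 18, 17, 18, 18, 17, 17, 18, 17, 17, 18, 18, 17, 18, 18, 17, 15, 79, 77, 74, 74, 76, 77, 77, 76, 76, 76, 77, 77, 77, 77, 75, 78, 77, 76, 78, 75, 75, 72, 74, 70, 72] [145, 145, 143, 145, 210, 203, 201, 200, 203, 201, 203, 201, 203, 203, 203, 204, 203, 206, 202, 202, 205, 207, 205, 212, 203, 115, 119, 119, 120, 120, 122, 115, 121, 121, 118, 119, 117, 115, 121, 123, 119, 112, 76, 57, 65, 68, 67, 70, 66, 65]
[239 315]
```

```bash
python3 - <<'E'
from fx import *
f=pickle.load(open("pics/w7.pkl","rb"))
P=unproj(f,[[277,159.7],[277,180.7],[277,198],[238.6,190],[315.6,190]],104)[:,:2]
fx_=np.array([fy[1],-fy[0]])
for p in P: d=p-SEAT[:2]; print(p.round(1),"fixture x,y",(d@fx_).round(1),(d@fy[:2]).round(1))
E
```

```text
[482.4  62.3] fixture x,y -0.0 17.7
[483.4  42.3] fixture x,y -0.0 -2.3
[484.1  27. ] fixture x,y -0.0 -17.6
[454.4  32.6] fixture x,y -29.5 -10.6
[513.3  35.4] fixture x,y 29.5 -10.7
```

>>> {"method": "play_rows", "body": {"moves": [[[-0.0067, 0.0005, 0.026], [-0.003, 0, -0.002], 100], [[0, 0, 0.03], [0, 0, 0], 100], [[0, 0, 0.03], [0, 0, 0], 100], [[0, 0, 0.03], [0, 0, 0], 100], [[0, 0, 0.02], [0, 0, 0], 100], [[0, 0, 0.01], [0, 0, 0], 100], [[0, 0, 0], [0, 0, 0], 100], [[0, 0, 0], [0, 0, 0], 100]]}}

```text
clock: 22.85
eef_pos: [483.7, 56.2, 56.7]
tcp_rot: [3.135, -0.784, 1.627]
contact_force: [-0.3, 0.1, -0.2]
opening: 0.997
```

>>> {"method": "play_rows", "body": {"moves": [[[0, 0, 0], [0, 0, 0], 0], [[0, 0, 0], [0, 0, 0], 0], [[0, 0, 0], [0, 0, 0], 0], [[0, 0, 0], [0, 0, 0], 0], [[0, 0, 0], [0, 0, 0], 0]], "squeeze": 80}}

```text
clock: 23.35
eef_pos: [483.6, 55.4, 56.8]
tcp_rot: [3.136, -0.785, 1.626]
contact_force: [-3.0, -5.4, 6.3]
opening: 0.688
```

```bash
python3 - <<'E'
from fx import *
st()
L=np.pi/4; G=SEAT-7*fy+[0,0,52]
plan(FY,L,tcp(G,FY,L))
s=sense(); R=Ro.from_euler("xyz",s["tcp_rot"]); print("ct",R.inv().apply(SEAT+[0,0,42]-s["eef_pos"]))
E
```

```text
23.35 [483.6  55.4  56.8] [ 3.1356 -0.7854  1.6259] [-3.  -5.4  6.3] 0.688 [-0.36  0.62  1.99  0.82  1.08 -1.03]
turn [ 0.0014 -0.0001  0.0045] rows 1.0
  to [482.8  55.3  54.3] shift [-1.8 -0.8  1.7]
ct [ -3.95218367  -0.83631199 -11.28581333]
```

>>> {"method": "play_rows", "body": {"moves": [[[-0.001, 0, -0.001], [0, 0, 0], 0], [[-0.001, 0, -0.001], [0, 0, 0], 0], [[0.005, 0, -0.005], [0, 0, 0], 0], [[0.01, 0, -0.01], [0, 0, 0], 0], [[0.02, 0, -0.02], [0, 0, 0], 0], [[0.02, 0, -0.02], [0, 0, 0], 0], [[0.02, 0, -0.02], [0, 0, 0], 0], [[0.02, 0, -0.02], [0, 0, 0], 0], [[0, 0, 0], [0, 0, 0], 0]]}}

```text
clock: 24.25
eef_pos: [484.5, 52.6, 194.0]
tcp_rot: [3.129, -0.783, 1.631]
contact_force: [-0.4, 0.5, -3.2]
opening: 0.692
```

```bash
python3 - <<'E'
from fx import *
st()
for n in("scene0","side0"):
    F=pickle.load(open(f"pics/{n}.pkl","rb")); h=cv2.cvtColor(F["pixels"],cv2.COLOR_RGB2HSV)
    q=proj(F,[500,-304,12])[0].astype(int)
    # region enclosed by the dark outline: flood from the centre over bright pixels
    V=h[...,2]; m=np.zeros((422,562),np.uint8); im=V.copy()
    for tol in(20,35,50):
        m[:]=0; cv2.floodFill(im.copy(),m,tuple(int(v) for v in q),0,tol,tol,cv2.FLOODFILL_FIXED_RANGE)
        mm=m[1:-1,1:-1]; print(n,q,tol,mm.sum(),rect(F,mm,12))
F=pickle.load(open("pics/w1.pkl","rb"));h=cv2.cvtColor(F["pixels"],cv2.COLOR_RGB2HSV)
print(h[308:345,310,2].tolist()); print(h[345,270:350,2].tolist()); print(h[335,270:350,2].tolist())
PS=np.array([500,-304.,12]); py=1.502; L=np.pi/4
ct=np.array([-3.95,-.84,-11.29]); T=lambda lean,dz:PS+[0,0,18+dz]-RT(py,lean).apply(ct)
plan(FY,L,T(-L,100)); plan(py,-L,T(-L,100),T(-L,0))
E
```

```text
24.25 [484.5  52.6 194. ] [ 3.129  -0.783   1.6309] [-0.4  0.5 -3.2] 0.692 [-0.37  0.38  1.95  0.74  1.28 -0.82]
scene0 [212 199] 20 245 (array([ 498.5, -305.2], dtype=float32), [59.6, 84.8], 1.501)
scene0 [212 199] 35 249 (array([ 498.4, -305.1], dtype=float32), [60.1, 84.8], 1.496)
scene0 [212 199] 50 904 (array([ 499.7, -304.2], dtype=float32), [130.1, 153.2], 1.502)
side0 [313 188] 20 142 (array([ 499.8, -305.2], dtype=float32), [55.3, 76.9], 1.499)
side0 [313 188] 35 566 (array([ 499.1, -303.3], dtype=float32), [124.7, 149.4], 1.506)
side0 [313 188] 50 652 (array([ 499.3, -303.7], dtype=float32), [128.3, 156.1], 1.496)
[136, 137, 136, 140, 148, 146, 151, 149, 191, 221, 218, 219, 217, 217, 216, 219, 217, 216, 216, 219, 222, 201, 73, 167, 226, 219, 216, 213, 218, 214, 215, 213, 211, 213, 214, 214, 212]
[146, 81, 205, 208, 205, 205, 207, 208, 210, 215, 215, 213, 216, 214, 211, 212, 210, 211, 219, 175, 47, 174, 223, 217, 215, 212, 210, 208, 205, 202, 200, 202, 206, 207, 208, 207, 208, 209, 213, 213, 215, 212, 213, 216, 216, 218, 216, 215, 215, 216, 217, 216, 215, 215, 215, 221, 229, 33, 123, 219, 218, 213, 212, 211, 207, 205, 208, 206, 208, 208, 203, 201, 200, 201, 203, 128, 136, 134, 139, 138]
[143, 142, 83, 206, 209, 204, 205, 207, 208, 211, 211, 211, 214, 214, 213, 213, 209, 208, 209, 216, 223, 18, 136, 225, 217, 216, 214, 212, 210, 202, 198, 200, 202, 200, 209, 214, 216, 218, 214, 215, 213, 215, 212, 214, 211, 214, 216, 216, 215, 216, 216, 217, 216, 216, 216, 217, 217, 222, 226, 86, 15, 237, 220, 214, 213, 210, 211, 206, 207, 207, 206, 207, 205, 203, 201, 201, 207, 161, 133, 135]
turn [0.0046 0.0024 0.0081] rows 1.0
  to [ 500.5 -309.2  119.2] shift [-309.    -1.6 -203.2]
turn [ 0.0101 -1.5669  0.1333] rows 11.0
  to [ 500.5 -309.2  119.2] shift [-201.6   40.9  307.4]
  to [ 500.5 -309.2   19.2] shift [70.7 -0.  70.7]
```

>>> {"method": "play_rows", "body": {"moves": [[[0, 0, 0], [0.0009, -0.1424, 0.0121], 0], [[0, 0, 0], [0.0009, -0.1424, 0.0121], 0], [[0, 0, 0], [0.0009, -0.1424, 0.0121], 0], [[0, 0, 0], [0.0009, -0.1424, 0.0121], 0], [[0, 0, 0], [0.0009, -0.1424, 0.0121], 0], [[0, 0, 0], [0.0009, -0.1424, 0.0121], 0], [[0, 0, 0], [0.0009, -0.1424, 0.0121], 0], [[0, 0, 0], [0.0009, -0.1424, 0.0121], 0], [[0, 0, 0], [0.0009, -0.1424, 0.0121], 0], [[0, 0, 0], [0.0009, -0.1424, 0.0121], 0], [[0, 0, 0], [0.0009, -0.1424, 0.0121], 0], [[-0.025, 0.005, 0.038], [0, 0, 0], 0], [[-0.025, 0.005, 0.038], [0, 0, 0], 0], [[-0.025, 0.005, 0.038], [0, 0, 0], 0], [[-0.025, 0.005, 0.038], [0, 0, 0], 0], [[-0.025, 0.005, 0.038], [0, 0, 0], 0], [[-0.025, 0.005, 0.038], [0, 0, 0], 0], [[-0.025, 0.005, 0.038], [0, 0, 0], 0], [[-0.025, 0.005, 0.038], [0, 0, 0], 0], [[0, 0, 0], [0, 0, 0], 0]]}}

```text
clock: 26.25
eef_pos: [495.9, -308.8, 114.3]
tcp_rot: [-3.13, 0.783, 1.506]
contact_force: [-0.5, 0.6, -2.6]
opening: 0.695
```

```bash
cat >> fx.py <<'E'
PS=np.array([499.2,-304.5,12]); PY=1.500; L=np.pi/4
E
python3 - <<'E'
from fx import *
st()
ct=np.array([-3.95,-.84,-11.29]); T=lambda dz:PS+[0,0,18+dz]-RT(PY,-L).apply(ct)
plan(PY,-L,T(60),T(6),T(0))
E
```

```text
26.25 [ 495.9 -308.8  114.3] [-3.13    0.7828  1.5058] [-0.5  0.6 -2.6] 0.695 [-0.13  0.51  2.   -1.07  0.93  0.74]
turn [-0.0075 -0.0026  0.0041] rows 1.0
  to [ 499.7 -309.7   79.2] shift [24.3  3.9 25.3]
  to [ 499.7 -309.7   25.2] shift [38.2 -0.  38.2]
  to [ 499.7 -309.7   19.2] shift [ 4.2 -0.   4.2]
```

>>> {"method": "play_rows", "body": {"moves": [[[0, 0, 0], [-0.0075, -0.0026, 0.0041], 0], [[0.0243, 0.0039, 0.0253], [0, 0, 0], 0], [[0.0191, 0, 0.0191], [0, 0, 0], 0], [[0.0191, 0, 0.0191], [0, 0, 0], 0], [[0, 0, 0], [0, 0, 0], 0], [[0, 0, 0], [0, 0, 0], 0], [[0, 0, 0], [0, 0, 0], 0]]}}

```text
clock: 26.95
eef_pos: [503.0, -305.2, 27.9]
tcp_rot: [3.136, 0.786, 1.502]
contact_force: [-0.1, -0.4, -2.9]
opening: 0.691
```

```bash
python3 - <<'E'
from fx import *
st()
ct=np.array([-3.95,-.84,-11.29]); T=lambda dz:PS+[0,0,18+dz]-RT(PY,-L).apply(ct)
plan(PY,-L,T(0))
E
```

```text
26.95 [ 503.  -305.2   27.9] [3.1362 0.7859 1.502 ] [-0.1 -0.4 -2.9] 0.691 [-0.12  0.67  2.01 -1.2   0.86  0.95]
turn [0.0068 0.0005 0.0015] rows 1.0
  to [ 499.7 -309.7   19.2] shift [ 2.8 -3.   9.6]
```

>>> {"method": "play_rows", "body": {"moves": [[[-0.0015, -0.0015, 0.0015], [0.003, 0.0005, 0.0015], 0], [[-0.0015, -0.0015, 0.0015], [0, 0, 0], 0], [[0.002, 0, 0.002], [0, 0, 0], 0], [[0.002, 0, 0.002], [0, 0, 0], 0], [[0, 0, 0], [0, 0, 0], 0], [[0, 0, 0], [0, 0, 0], 0]]}}

```text
clock: 27.55
eef_pos: [498.7, -309.7, 20.7]
tcp_rot: [3.14, 0.785, 1.501]
contact_force: [0.5, -0.6, -3.2]
opening: 0.693
```

```bash
python3 - <<'E'
from fx import *
st()
ct=np.array([-3.95,-.84,-11.29]); T=lambda dz:PS+[0,0,18+dz]-RT(PY,-L).apply(ct)
plan(PY,-L,T(0))
E
```

```text
27.55 [ 498.7 -309.7   20.7] [3.1405 0.785  1.5008] [ 0.5 -0.6 -3.2] 0.693 [-0.13  0.68  2.01 -1.21  0.85  0.96]
turn [ 0.0017 -0.0004  0.0006] rows 1.0
  to [ 499.7 -309.7   19.2] shift [1.1 1.  1.1]
```

Well aligned; lower to contact.

>>> {"method": "play_rows", "body": {"moves": [[[0.0008, 0.001, 0.0008], [0.0017, 0, 0], 0], [[0, 0, 0], [0, 0, 0], 0], [[0, 0, 0], [0, 0, 0], 0]]}}

```text
clock: 27.85
eef_pos: [499.8, -309.7, 19.8]
tcp_rot: [-3.141, 0.785, 1.501]
contact_force: [0.6, 0.3, -3.5]
opening: 0.692
```

>>> {"method": "play_rows", "body": {"moves": [[[0.0006, 0, 0.0006], [0, 0, 0], 0], [[0, 0, 0], [0, 0, 0], 0], [[0, 0, 0], [0, 0, 0], 0]]}}

```text
clock: 28.15
eef_pos: [499.9, -309.8, 19.4]
tcp_rot: [3.141, 0.786, 1.5]
contact_force: [-0.7, 3.5, 4.4]
opening: 0.693
```

>>> {"method": "play_rows", "body": {"moves": [[[0.0006, 0, 0.0006], [0, 0, 0], 0], [[0, 0, 0], [0, 0, 0], 0], [[0, 0, 0], [0, 0, 0], 0]]}}

```text
clock: 28.45
eef_pos: [499.9, -309.9, 19.4]
tcp_rot: [3.141, 0.787, 1.5]
contact_force: [-2.7, 8.9, 13.5]
opening: 0.691
```

>>> {"method": "play_rows", "body": {"moves": [[[0, 0, 0], [0, 0, 0], 100], [[0, 0, 0], [0, 0, 0], 100], [[0, 0, 0], [0, 0, 0], 100], [[0, 0, 0], [0, 0, 0], 100], [[0, 0, -0.01], [0, 0, 0], 100], [[0, 0, -0.03], [0, 0, 0], 100], [[0, 0, -0.04], [0, 0, 0], 100], [[0, 0, -0.04], [0, 0, 0], 100], [[0, 0, -0.04], [0, 0, 0], 100], [[0, 0, -0.04], [0, 0, 0], 100], [[0, 0, -0.04], [0, 0, 0], 100], [[0, 0, 0], [0, 0.131, 0], 100], [[0, 0, 0], [0, 0.131, 0], 100], [[0, 0, 0], [0, 0.131, 0], 100], [[0, 0, 0], [0, 0.131, 0], 100], [[0, 0, 0], [0, 0.131, 0], 100], [[0, 0, 0], [0, 0.13, 0], 100], [[0, 0, 0], [0, 0, 0], 100], [[0, 0, 0], [0, 0, 0], 100]]}}

```text
clock: 30.35
eef_pos: [511.1, -141.2, 188.0]
tcp_rot: [-3.141, 0.002, 1.498]
contact_force: [0.1, -1.1, -0.8]
opening: 1.003
```

```bash
python3 - <<'E'
from fx import *
st()
for n in("scene","side"):
    f=grabw(n+"3",n); roi=(180,170,250,230) if n=="scene" else (285,165,345,210)
    for a,c,m in blobs(f,(60,60,30),(95,255,255),40,roi): print(n,a,c,rect(f,m,48))
    fk=f["pixels"]; x0,y0,x1,y1=roi
    cv2.imwrite(f"pics/p_{n}.png",cv2.resize(fk[y0:y1,x0:x1,::-1],(390,300),interpolation=cv2.INTER_CUBIC))
cv2.imwrite("pics/c3.png",np.hstack([cv2.imread("pics/p_scene.png"),cv2.imread("pics/p_side.png")]))
H=np.array([486.8,-43.3,0]); plan(FY,0,H+[0,0,190],H+[0,0,43.5])
E
```

```text
30.35 [ 511.1 -141.2  188. ] [-3.1409e+00  2.3000e-03  1.4981e+00] [ 0.1 -1.1 -0.8] 1.003 [-0.27  0.26  1.88 -0.    1.01 -0.2 ]
scene 257 [212.35797665 193.33463035] (array([ 510.3, -295.4], dtype=float32), [74.7, 97.1], 1.494)
side 132 [313.87878788 182.70454545] (array([ 498. , -290.1], dtype=float32), [61.2, 105.5], 1.562)
turn [-0.0013  0.002  -0.1183] rows 1.0
  to [486.8 -43.3 190. ] shift [ 97.6 -19.7  -2.4]
  to [486.8 -43.3  43.5] shift [  0.   -0.  146.5]
```

View pics/c3.png

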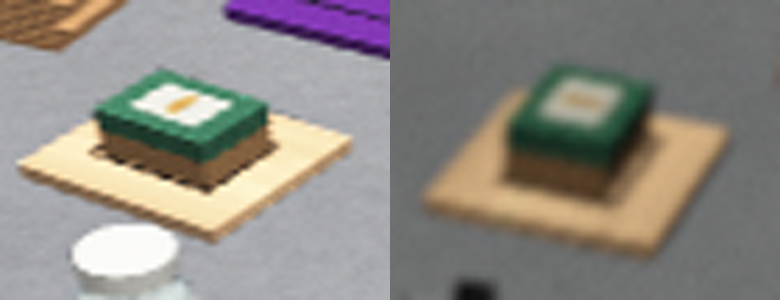

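Eleventh picture: green lies lid up on the outline in both views, at (182,105) in the left half and (580,100) in the right. Now reopen the jaw.

>>> {"method": "play_rows", "body": {"moves": [[[0, 0, 0], [-0.0013, 0.002, -0.1183], 100], [[0.0475, -0.0099, -0.001], [0, 0, 0], 100], [[0.0475, -0.0099, -0.001], [0, 0, 0], 100], [[0, 0, 0], [0, 0, 0], 100], [[0, 0, 0.049], [0, 0, 0], 100], [[0, 0, 0.049], [0, 0, 0], 100], [[0, 0, 0.047], [0, 0, 0], 100], [[0, 0, 0], [0, 0, 0], 100], [[0, 0, 0], [0, 0, 0], 100], [[0, 0, 0], [0, 0, 0], 0], [[0, 0, 0], [0, 0, 0], 0], [[0, 0, 0], [0, 0, 0], 0], [[0, 0, 0], [0, 0, 0], 0], [[0, 0, 0], [0, 0, 0], 0], [[0, 0, 0], [0, 0, 0], 0], [[0, 0, 0], [0, 0, 0], 0]], "squeeze": 40}}

```text
clock: 32.05
eef_pos: [487.0, -46.4, 46.0]
tcp_rot: [3.141, -0.002, 1.619]
contact_force: [-6.0, 0.3, 15.3]
opening: 0.203
```

>>> {"method": "play_rows", "body": {"moves": [[[-0.005, 0, 0], [0, 0, 0], 0], [[-0.006, 0, 0], [0, 0, 0], 0], [[-0.006, 0, 0], [0, 0, 0], 0], [[-0.006, 0, 0], [0, 0, 0], 0], [[-0.006, 0, 0], [0, 0, 0], 0], [[-0.006, 0, 0], [0, 0, 0], 0], [[-0.002, 0, 0], [0, 0, 0], 0], [[0, 0, 0], [0, 0, 0], 0]]}}

```text
clock: 32.85
eef_pos: [488.7, -83.6, 46.0]
tcp_rot: [3.141, -0.002, 1.618]
contact_force: [-6.4, -1.8, 16.0]
opening: 0.201
```

>>> {"method": "play_rows", "body": {"moves": [[[0, 0, 0], [0, 0, 0], 100], [[0, 0, 0], [0, 0, 0], 100], [[0, 0, 0], [0, 0, 0], 100], [[0, 0, 0], [0, 0, 0], 100], [[0, 0, 0], [0, 0, 0], 100], [[0, 0, -0.04], [0, 0, 0], 100], [[0, 0, -0.05], [0, 0, 0], 100], [[0, 0, -0.05], [0, 0, 0], 100], [[0.0447, -0.0127, -0.005], [0, 0, 0], 100], [[0.0447, -0.0127, -0.005], [0, 0, 0], 100], [[0.0447, -0.0127, 0], [0, 0, 0], 100], [[0.0447, -0.0127, 0], [0, 0, 0], 100], [[0.0447, -0.0127, 0], [0, 0, 0], 100], [[0.0447, -0.0127, 0], [0, 0, 0], 100], [[0, 0, 0], [0, 0, 0], 100], [[0, 0, 0], [0, 0, 0], 100]]}}

```text
clock: 34.45
eef_pos: [399.7, 181.6, 195.3]
tcp_rot: [3.14, -0.002, 1.622]
contact_force: [-0.3, 0.6, 0.3]
opening: 1.003
```

```bash
python3 - <<'E'
from fx import *
st(); f=grabw("w8"); boxes(f,(0,0,560,200))
h=cv2.cvtColor(f["pixels"],cv2.COLOR_RGB2HSV)
for a,c,m in blobs(f,(5,180,100),(16,255,255),30): 
    ys,xs=np.where(m); print("orange",a,c,unproj(f,[[c[0],ys.max()+.5]],66)[0])
y=1.563;u=np.array([np.cos(y),np.sin(y),0]); g=np.array([360,319,26])-9*u
plan(y,L,tcp(g,y,L,-35),tcp(g,y,L))
E
```

```text
34.45 [399.7 181.6 195.3] [ 3.1403e+00 -1.6000e-03  1.6220e+00] [-0.3  0.6  0.3] 1.003 [0.42 0.1  2.05 0.   0.99 0.37]
yellow dot 279 [240.1  39.7] [360.  318.9]
top 4934 [240.9  41.3] (array([360.2, 318.8], dtype=float32), [58.2, 82.1], 1.565)
orange 664 [340.15361446 349.23493976] [485.11342848 -15.99127344  66.        ]
turn [-0.0214  0.7837  0.0546] rows 6.0
  to [359.7 285.3  50.7] shift [-28.4 -41.1 175.9]
  to [360.1 327.7   8.3] shift [-0.  0. 60.]
```

>>> {"method": "play_rows", "body": {"moves": [[[0, 0, 0], [-0.0036, 0.1306, 0.0091], 100], [[0, 0, 0], [-0.0036, 0.1306, 0.0091], 100], [[0, 0, 0], [-0.0036, 0.1306, 0.0091], 100], [[0, 0, 0], [-0.0036, 0.1306, 0.0091], 100], [[0, 0, 0], [-0.0036, 0.1306, 0.0091], 100], [[0, 0, 0], [-0.0036, 0.1306, 0.0091], 100], [[-0.0071, -0.0103, 0.044], [0, 0, 0], 100], [[-0.0071, -0.0103, 0.044], [0, 0, 0], 100], [[-0.0071, -0.0103, 0.044], [0, 0, 0], 100], [[-0.0071, -0.0103, 0.044], [0, 0, 0], 100], [[0, 0, 0], [0, 0, 0], 100], [[0, 0, 0], [0, 0, 0], 100], [[0, 0, 0], [0, 0, 0], 100]]}}

```text
clock: 35.8
eef_pos: [361.5, 284.6, 51.8]
tcp_rot: [3.138, -0.786, 1.562]
contact_force: [0.4, -0.2, -0.1]
opening: 1.005
```

```bash
python3 - <<'E'
from fx import *
st(); f=grabw("w9"); boxes(f)
y=1.564;u=np.array([np.cos(y),np.sin(y),0]); g=np.array([360,319,26])-9*u
plan(y,L,tcp(g,y,L))
E
```

```text
35.8 [361.5 284.6  51.8] [ 3.1382 -0.7862  1.5625] [ 0.4 -0.2 -0.1] 1.005 [ 0.11  0.52  2.35  1.42  0.79 -1.19]
yellow dot 674 [273.1 216.9] [360.4 319.3]
yellow dot 475 [272.2 296.7] [359.6 272. ]
top 11824 [273.2 224.8] (array([360.4, 319.2], dtype=float32), [58.5, 82.2], 1.564)
turn [ 0.0053 -0.0009 -0.0004] rows 1.0
  to [360.1 327.7   8.3] shift [-0.6 -2.1 61.4]
```

>>> {"method": "play_rows", "body": {"moves": [[[-0.0006, -0.0015, 0.021], [0.003, 0, 0], 100], [[0, 0, 0.02], [0, 0, 0], 100], [[0, 0, 0.02], [0, 0, 0], 100], [[0, 0, 0], [0, 0, 0], 100], [[0, 0, 0], [0, 0, 0], 100], [[0, 0, 0], [0, 0, 0], 0], [[0, 0, 0], [0, 0, 0], 0], [[0, 0, 0], [0, 0, 0], 0], [[0, 0, 0], [0, 0, 0], 0], [[0, 0, 0], [0, 0, 0], 0]], "squeeze": 80}}

```text
clock: 36.85
eef_pos: [359.6, 327.9, 8.5]
tcp_rot: [-3.141, -0.787, 1.562]
contact_force: [0.5, -7.1, 10.7]
opening: 0.697
```

```bash
python3 - <<'E'
from fx import *
st(); f=grabw("w10"); boxes(f)
s=sense(); R=Ro.from_euler("xyz",s["tcp_rot"]); print("ct",R.inv().apply(np.array([360.4,319.3,18])-s["eef_pos"]))
E
```

```text
36.85 [359.6 327.9   8.5] [-3.1413 -0.7871  1.5621] [ 0.5 -7.1 10.7] 0.697 [ 0.23  0.65  2.33  1.64  0.76 -1.33]
top 22299 [276.3 268.8] (array([359.9, 321. ], dtype=float32), [58.8, 79.4], 1.561)
ct [  0.66777302   0.8711569  -12.79450515]
```

>>> {"method": "play_rows", "body": {"moves": [[[0.005, 0, -0.005], [0, 0, 0], 0], [[0.01, 0, -0.01], [0, 0, 0], 0], [[0.025, 0, -0.025], [0, 0, 0], 0], [[0.025, 0, -0.025], [0, 0, 0], 0], [[0.025, 0, -0.025], [0, 0, 0], 0], [[0.02, 0, -0.02], [0, 0, 0], 0], [[0, 0, 0], [0, 0, 0], 0], [[0, 0, 0], [0, 0, 0], 0]]}}

```text
clock: 37.7
eef_pos: [359.1, 327.8, 163.2]
tcp_rot: [3.141, -0.785, 1.564]
contact_force: [-0.3, -0.2, -3.8]
opening: 0.693
```

```bash
python3 - <<'E'
from fx import *
st(); f=grabw("w11"); boxes(f,z=36+155)
s=sense(); R=Ro.from_euler("xyz",s["tcp_rot"]); print("to above fixture, tool shift",R.inv().apply(np.array([484.3,34.6,164])-s["eef_pos"]).round(1))
Rt=RT(FY,-L); print("turn",(R.inv()*Rt).as_rotvec())
E
```

```text
37.7 [359.1 327.8 163.2] [ 3.1408 -0.7853  1.5642] [-0.3 -0.2 -3.8] 0.693 [ 0.23  0.24  2.3   1.2   0.83 -0.72]
top 22353 [276.4 268.6] (array([359.5, 321. ], dtype=float32), [58.7, 79.6], 1.562)
to above fixture, tool shift [-205.4  127.8 -207.9]
turn [-0.00188091 -1.56994467 -0.06205301]
```

>>> {"method": "play_rows", "body": {"moves": [[[-0.0293, 0.0183, -0.0297], [0, 0, 0], 0], [[-0.0293, 0.0183, -0.0297], [0, 0, 0], 0], [[-0.0293, 0.0183, -0.0297], [0, 0, 0], 0], [[-0.0293, 0.0183, -0.0297], [0, 0, 0], 0], [[-0.0293, 0.0183, -0.0297], [0, 0, 0], 0], [[-0.0293, 0.0183, -0.0297], [0, 0, 0], 0], [[-0.0293, 0.0183, -0.0297], [0, 0, 0], 0], [[0, 0, 0], [0, -0.1427, -0.0056], 0], [[0, 0, 0], [0, -0.1427, -0.0056], 0], [[0, 0, 0], [0, -0.1427, -0.0056], 0], [[0, 0, 0], [0, -0.1427, -0.0056], 0], [[0, 0, 0], [0, -0.1427, -0.0056], 0], [[0, 0, 0], [0, -0.1427, -0.0056], 0], [[0, 0, 0], [0, -0.1427, -0.0056], 0], [[0, 0, 0], [0, -0.1427, -0.0056], 0], [[0, 0, 0], [0, -0.1427, -0.0056], 0], [[0, 0, 0], [0, -0.1427, -0.0056], 0], [[0, 0, 0], [0, -0.1427, -0.0056], 0]]}}

```text
clock: 39.55
eef_pos: [484.4, 35.8, 163.2]
tcp_rot: [-3.136, 0.79, 1.625]
contact_force: [0.6, 0.2, -2.5]
opening: 0.69
```

>>> {"method": "play_rows", "body": {"moves": [[[0, 0, 0], [0, 0, 0], 0], [[0, 0, 0], [0, 0, 0], 0], [[0, 0, 0], [0, 0, 0], 0]]}}

```text
clock: 39.85
eef_pos: [484.6, 34.7, 164.0]
tcp_rot: [-3.137, 0.782, 1.622]
contact_force: [1.2, -0.0, -2.5]
opening: 0.689
```

```bash
python3 - <<'E'
from fx import *
st()
ct=np.array([.67,0,-12.5]); T=SEAT-4*fy+[0,0,42]-RT(FY,-L).apply(ct)
plan(FY,-L,T+[0,0,60],T+[0,0,8],T)
E
```

```text
39.85 [484.6  34.7 164. ] [-3.1367  0.782   1.6217] [ 1.2 -0.  -2.5] 0.689 [ 0.52  0.45  1.92 -0.71  1.28  0.87]
turn [-0.0033 -0.0034  0.0015] rows 1.0
  to [483.9  31.3 113.6] shift [33.2 -0.9 38. ]
  to [483.9  31.3  61.6] shift [36.8 -0.  36.8]
  to [483.9  31.3  53.6] shift [ 5.7 -0.   5.7]
```

>>> {"method": "play_rows", "body": {"moves": [[[0.0166, -0.0004, 0.019], [-0.002, -0.002, 0.001], 0], [[0.0166, -0.0004, 0.019], [0, 0, 0], 0], [[0, 0, 0], [0, 0, 0], 0], [[0.0123, 0, 0.0123], [0, 0, 0], 0], [[0.0123, 0, 0.0123], [0, 0, 0], 0], [[0.0122, 0, 0.0122], [0, 0, 0], 0], [[0, 0, 0], [0, 0, 0], 0], [[0, 0, 0], [0, 0, 0], 0], [[0, 0, 0], [0, 0, 0], 0]]}}

```text
clock: 40.75
eef_pos: [485.1, 31.8, 63.5]
tcp_rot: [3.139, 0.785, 1.617]
contact_force: [0.1, 0.1, -2.4]
opening: 0.692
```

```bash
python3 - <<'E'
from fx import *
st()
ct=np.array([.67,0,-12.5]); T=SEAT-4*fy+[0,0,42]-RT(FY,-L).apply(ct)
plan(FY,-L,T)
E
```

```text
40.75 [485.1  31.8  63.5] [3.1387 0.7854 1.6173] [ 0.1  0.1 -2.4] 0.692 [ 0.52  0.62  1.95 -0.77  1.13  1.02]
turn [ 0.0013  0.     -0.0016] rows 1.0
  to [483.9  31.3  53.6] shift [ 6.7 -1.2  7.3]
```

>>> {"method": "play_rows", "body": {"moves": [[[0.002, -0.001, 0.0022], [0, 0, 0], 0], [[0.002, 0, 0.0022], [0, 0, 0], 0], [[0.002, 0, 0.002], [0, 0, 0], 0], [[0, 0, 0], [0, 0, 0], 0], [[0, 0, 0], [0, 0, 0], 0]]}}

```text
clock: 41.25
eef_pos: [483.6, 31.3, 53.7]
tcp_rot: [3.141, 0.787, 1.62]
contact_force: [0.5, -0.8, 2.6]
opening: 0.688
```

>>> {"method": "play_rows", "body": {"moves": [[[0.0008, 0, 0.0008], [0, 0, 0], 0], [[0, 0, 0], [0, 0, 0], 0], [[0, 0, 0], [0, 0, 0], 0]]}}

```text
clock: 41.55
eef_pos: [483.6, 31.3, 53.6]
tcp_rot: [3.141, 0.788, 1.619]
contact_force: [-2.6, 3.8, 15.7]
opening: 0.689
```

>>> {"method": "play_rows", "body": {"moves": [[[0.0006, 0, 0.0006], [0, 0, 0], 0], [[0, 0, 0], [0, 0, 0], 0], [[0, 0, 0], [0, 0, 0], 0]]}}

```text
clock: 41.85
eef_pos: [483.6, 31.2, 53.6]
tcp_rot: [3.14, 0.79, 1.619]
contact_force: [-4.8, 6.5, 23.2]
opening: 0.688
```

Seated. Release and retreat as before.

>>> {"method": "play_rows", "body": {"moves": [[[-0.0005, 0, -0.0005], [0, 0, 0], 0], [[0, 0, 0], [0, 0, 0], 100], [[0, 0, 0], [0, 0, 0], 100], [[0, 0, 0], [0, 0, 0], 100], [[0, 0, 0], [0, 0, 0], 100], [[0, 0, -0.01], [0, 0, 0], 100], [[0, 0, -0.03], [0, 0, 0], 100], [[0, 0, -0.04], [0, 0, 0], 100], [[0, 0, -0.04], [0, 0, 0], 100], [[0, 0, -0.04], [0, 0, 0], 100], [[0, 0, -0.03], [0, 0, 0], 100], [[0, 0, 0], [0, 0.131, 0], 100], [[0, 0, 0], [0, 0.131, 0], 100], [[0, 0, 0], [0, 0.131, 0], 100], [[0, 0, 0], [0, 0.131, 0], 100], [[0, 0, 0], [0, 0.131, 0], 100], [[0, 0, 0], [0, 0.13, 0], 100], [[0, 0, 0], [0, 0, 0], 100], [[0, 0, 0], [0, 0, 0], 100]]}}

```text
clock: 43.75
eef_pos: [476.8, 165.0, 186.8]
tcp_rot: [3.141, 0.003, 1.618]
contact_force: [0.0, 0.1, -0.8]
opening: 1.003
```

```bash
python3 - <<'E'
from fx import *
st()
f=grabw("w12"); boxes(f)
H=np.array([488.7,-83.6,0])
plan(FY,0,H+[0,0,190],H+[0,0,43.5])
E
```

```text
43.75 [476.8 165.  186.8] [3.1412 0.0034 1.6178] [ 0.   0.1 -0.8] 1.003 [ 0.33  0.22  1.93 -0.    0.99  0.29]
yellow dot 92 [276.6 301.2] [483.7  37.7]
yellow dot 718 [276.6 348.1] [487.1 -32.7]
turn [ 0.      0.0036 -0.0002] rows 1.0
  to [488.7 -83.6 190. ] shift [-2.496e+02 -2.000e-01 -3.500e+00]
  to [488.7 -83.6  43.5] shift [  0.   -0.  146.5]
```

View pics/w12.png

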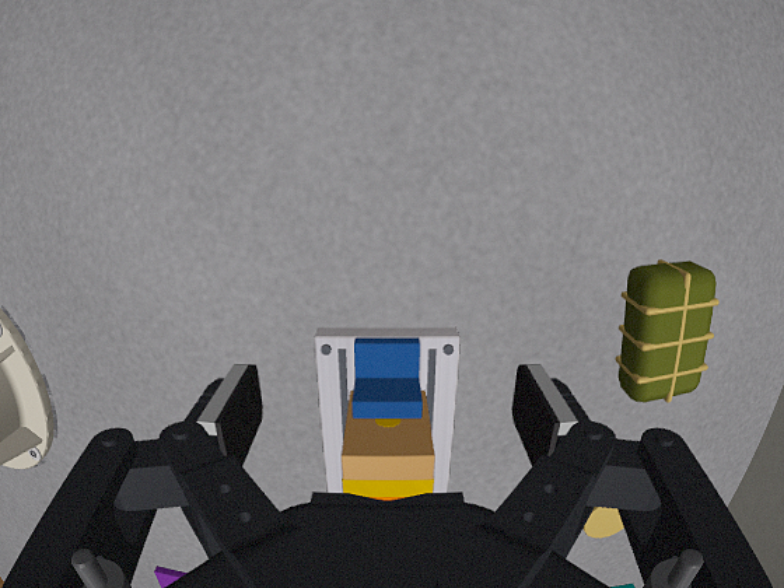

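Twelfth picture: yellow stands in the fixture at (388,455), the same as green did. Next, push the jaw.

>>> {"method": "play_rows", "body": {"moves": [[[-0.05, 0, -0.001], [0, 0.003, 0], 100], [[-0.05, 0, -0.001], [0, 0, 0], 100], [[-0.05, 0, 0], [0, 0, 0], 100], [[-0.05, 0, 0], [0, 0, 0], 100], [[-0.05, 0, 0], [0, 0, 0], 100], [[0, 0, 0], [0, 0, 0], 100], [[0, 0, 0.049], [0, 0, 0], 100], [[0, 0, 0.049], [0, 0, 0], 100], [[0, 0, 0.047], [0, 0, 0], 100], [[0, 0, 0], [0, 0, 0], 100], [[0, 0, 0], [0, 0, 0], 0], [[0, 0, 0], [0, 0, 0], 0], [[0, 0, 0], [0, 0, 0], 0], [[0, 0, 0], [0, 0, 0], 0], [[0, 0, 0], [0, 0, 0], 0], [[0, 0, 0], [0, 0, 0], 0], [[0, 0, 0], [0, 0, 0], 0]], "squeeze": 40}}

```text
clock: 45.5
eef_pos: [488.7, -83.8, 44.6]
tcp_rot: [3.141, -0.002, 1.619]
contact_force: [-6.2, 1.2, 16.0]
opening: 0.205
```

>>> {"method": "play_rows", "body": {"moves": [[[0.005, 0, 0], [0, 0, 0], 0], [[0.005, 0, 0], [0, 0, 0], 0], [[0.005, 0, 0], [0, 0, 0], 0], [[0.005, 0, 0], [0, 0, 0], 0], [[0.005, 0, 0], [0, 0, 0], 0], [[0.005, 0, 0], [0, 0, 0], 0], [[0.003, 0, 0], [0, 0, 0], 0], [[0.002, 0, 0], [0, 0, 0], 0], [[0.002, 0, 0], [0, 0, 0], 0], [[0.001, 0, 0], [0, 0, 0], 0], [[0.001, 0, 0], [0, 0, 0], 0], [[0.001, 0, 0], [0, 0, 0], 0], [[0, 0, 0], [0, 0, 0], 0]]}}

```text
clock: 46.8
eef_pos: [486.9, -44.7, 44.6]
tcp_rot: [3.141, -0.0, 1.62]
contact_force: [-5.8, -5.9, 14.8]
opening: 0.202
```

>>> {"method": "play_rows", "body": {"moves": [[[0.001, 0, 0], [0, 0, 0], 0], [[0.001, 0, 0], [0, 0, 0], 0], [[0, 0, 0], [0, 0, 0], 0]]}}

```text
clock: 47.1
eef_pos: [486.9, -44.6, 44.7]
tcp_rot: [3.141, 0.002, 1.621]
contact_force: [-7.4, -23.3, 15.2]
opening: 0.2
```

>>> {"method": "play_rows", "body": {"moves": [[[0.001, 0, 0], [0, 0, 0], 0], [[0, 0, 0], [0, 0, 0], 0], [[-0.003, 0, 0], [0, 0, 0], 0], [[0, 0, 0], [0, 0, 0], 0], [[0, 0, 0], [0, 0, 0], 100], [[0, 0, 0], [0, 0, 0], 100], [[0, 0, 0], [0, 0, 0], 100], [[0, 0, 0], [0, 0, 0], 100], [[0, 0, -0.03], [0, 0, 0], 100], [[0, 0, -0.04], [0, 0, 0], 100], [[0, 0, -0.05], [0, 0, 0], 100], [[0, 0, 0], [0, 0.131, 0], 100], [[0, 0, 0], [0, 0.131, 0], 100], [[0, 0, 0], [0, 0.131, 0], 100], [[0, 0, 0], [0, 0.131, 0], 100], [[0, 0, 0], [0, 0.131, 0], 100], [[0, 0, 0], [0, 0.13, 0], 100], [[0, 0, 0], [0, 0, 0], 100], [[0, 0, 0], [0, 0, 0], 100]]}}

```text
clock: 49.0
eef_pos: [486.9, -44.4, 162.2]
tcp_rot: [-3.139, -0.785, 1.617]
contact_force: [-0.6, 0.5, 0.1]
opening: 1.0
```

```bash
python3 - <<'E'
from fx import *
st()
f=grabw("w13"); h=cv2.cvtColor(f["pixels"],cv2.COLOR_RGB2HSV); c=h[150:215,277]
for i,p in enumerate(c): print(150+i,p.tolist(),end=";")
r=h[190]; w=np.where((r[:,0]>20)&(r[:,0]<32)&(r[:,1]>150))[0]; print("\ncols",w[[0,-1]])
fx_=np.array([fy[1],-fy[0]])
edges=[i+150.5 for i in range(64) if abs(int(c[i+1][2])-int(c[i][2]))>25 or abs(int(c[i+1][0])-int(c[i][0]))>5 and c[i][1]>60]
for e in edges: d=unproj(f,[[277,e]],104)[0,:2]-SEAT[:2]; print(e,(d@fy[:2]).round(1))
for u in (w[0]-.5,w[-1]+.5): d=unproj(f,[[u,190]],104)[0,:2]-SEAT[:2]; print("x",(d@fx_).round(1))
plan(FY,L,tcp(SEAT-7*fy+[0,0,52],FY,L))
E
```

```text
49.0 [486.9 -44.4 162.2] [-3.1394 -0.7852  1.617 ] [-0.6  0.5  0.1] 1.0 [-0.52  0.49  1.87  0.66  1.34 -0.91]
150 [150, 2, 144];151 [0, 4, 142];152 [120, 2, 144];153 [140, 5, 143];154 [30, 2, 143];155 [170, 5, 147];156 [105, 7, 144];157 [110, 5, 143];158 [165, 3, 146];159 [18, 126, 206];160 [17, 111, 198];161 [18, 106, 199];162 [17, 114, 196];163 [17, 111, 195];164 [17, 108, 198];165 [17, 111, 197];166 [18, 108, 199];167 [18, 109, 195];168 [17, 107, 198];169 [17, 109, 199];170 [18, 111, 199];171 [18, 109, 198];172 [17, 111, 198];173 [17, 110, 199];174 [18, 109, 198];175 [18, 106, 200];176 [17, 107, 200];177 [17, 104, 199];178 [17, 103, 196];179 [22, 166, 190];180 [25, 255, 192];181 [25, 255, 194];182 [25, 255, 194];183 [25, 255, 191];184 [25, 255, 193];185 [25, 255, 193];186 [25, 255, 194];187 [25, 255, 195];188 [25, 255, 193];189 [25, 255, 193];190 [25, 255, 192];191 [25, 255, 196];192 [25, 255, 196];193 [25, 255, 192];194 [25, 255, 197];195 [25, 255, 197];196 [25, 255, 182];197 [24, 255, 137];198 [23, 255, 111];199 [22, 255, 114];200 [23, 255, 115];201 [23, 255, 115];202 [24, 255, 114];203 [22, 255, 114];204 [24, 255, 114];205 [24, 255, 112];206 [23, 197, 127];207 [22, 91, 131];208 [11, 18, 112];209 [18, 29, 114];210 [17, 31, 116];211 [27, 25, 112];212 [23, 27, 114];213 [22, 34, 111];214 [20, 33, 116];
cols [238 496]
158.5 17.8
196.5 -17.4
197.5 -18.2
207.5 -26.7
x -30.2
x 199.6
turn [-0.0004  0.001  -0.    ] rows 1.0
  to [482.8  55.3  54.3] shift [ -6.6   0.6 147. ]
```

>>> {"method": "play_rows", "body": {"moves": [[[-0.0066, 0.0003, 0.026], [0, 0, 0], 100], [[0, 0, 0.03], [0, 0, 0], 100], [[0, 0, 0.03], [0, 0, 0], 100], [[0, 0, 0.03], [0, 0, 0], 100], [[0, 0, 0.02], [0, 0, 0], 100], [[0, 0, 0.01], [0, 0, 0], 100], [[0, 0, 0], [0, 0, 0], 100], [[0, 0, 0], [0, 0, 0], 100], [[0, 0, 0], [0, 0, 0], 100]]}}

```text
clock: 49.95
eef_pos: [483.4, 54.0, 56.2]
tcp_rot: [3.138, -0.786, 1.622]
contact_force: [-0.9, 0.3, 0.4]
opening: 1.001
```

>>> {"method": "play_rows", "body": {"moves": [[[0, 0, 0], [0, 0, 0], 0], [[0, 0, 0], [0, 0, 0], 0], [[0, 0, 0], [0, 0, 0], 0], [[0, 0, 0], [0, 0, 0], 0], [[0, 0, 0], [0, 0, 0], 0]], "squeeze": 80}}

```text
clock: 50.45
eef_pos: [482.8, 53.9, 55.9]
tcp_rot: [3.14, -0.787, 1.621]
contact_force: [-2.5, -6.5, 7.7]
opening: 0.693
```

```bash
python3 - <<'E'
from fx import *
st(); s=sense(); R=Ro.from_euler("xyz",s["tcp_rot"]); print("ct",R.inv().apply(SEAT+[0,0,42]-s["eef_pos"]))
E
```

```text
50.45 [482.8  53.9  55.9] [ 3.14   -0.7865  1.6208] [-2.5 -6.5  7.7] 0.693 [-0.37  0.62  1.99  0.82  1.08 -1.03]
ct [ -2.24298569   0.07074013 -10.87808228]
```

>>> {"method": "play_rows", "body": {"moves": [[[-0.001, 0, -0.001], [0, 0, 0], 0], [[-0.001, 0, -0.001], [0, 0, 0], 0], [[0.005, 0, -0.005], [0, 0, 0], 0], [[0.01, 0, -0.01], [0, 0, 0], 0], [[0.02, 0, -0.02], [0, 0, 0], 0], [[0.02, 0, -0.02], [0, 0, 0], 0], [[0.02, 0, -0.02], [0, 0, 0], 0], [[0.02, 0, -0.02], [0, 0, 0], 0], [[0, 0, 0], [0, 0, 0], 0], [[0, 0, 0], [0, 0, 0], 0], [[0, 0, 0], [0, 0, 0], 0]]}}

```text
clock: 51.55
eef_pos: [482.1, 51.6, 188.9]
tcp_rot: [-3.141, -0.786, 1.619]
contact_force: [0.1, 0.5, -2.8]
opening: 0.691
```

```bash
python3 - <<'E'
from fx import *
st()
for n in("scene3","side3"):   # cream panel of the laid green box, lid face at z=48
    F=pickle.load(open(f"pics/{n}.pkl","rb")); roi=(180,170,250,230) if n[1]=="c" else (285,165,345,210)
    for a,c,m in blobs(F,(0,0,150),(40,60,255),15,roi): print(n,a,c,unproj(F,c,48)[0])
    h=cv2.cvtColor(F["pixels"],cv2.COLOR_RGB2HSV); m=np.zeros(h.shape[:2],np.uint8);x0,y0,x1,y1=roi
    g=cv2.inRange(h,(60,60,75),(95,255,255)); m[y0:y1,x0:x1]=g[y0:y1,x0:x1]>0; print("bright lid",m.sum(),rect(F,m,48))
s=sense(); R=Ro.from_euler("xyz",s["tcp_rot"])
print("turn",(R.inv()*RT(PY,-L)).as_rotvec())
E
```

```text
51.55 [482.1  51.6 188.9] [-3.1406 -0.7864  1.6192] [ 0.1  0.5 -2.8] 0.691 [-0.37  0.39  1.95  0.74  1.28 -0.82]
scene3 56 [211.85714286 190.60714286] [ 501.48992199 -302.70579182   48.        ]
scene3 71 [194.53521127 200.16901408] [ 574.11615376 -316.28674006   48.        ]
scene3 33 [235.72727273 196.42424242] [ 495.2063157  -213.08430889   48.        ]
scene3 86 [225.51162791 206.06976744] [ 556.6341394  -209.33145951   48.        ]
scene3 213 [202.657277   221.13615023] [ 654.60198777 -221.99410066   48.        ]
bright lid 181 (array([ 507.2, -295.2], dtype=float32), [68.6, 97.1], 1.494)
side3 35 [313.97142857 179.85714286] [ 501.00920336 -302.97650129   48.        ]
bright lid 69 (array([ 501.4, -302.1], dtype=float32), [55.2, 81.8], 1.483)
turn [-8.31988312e-04 -1.56971123e+00  1.33138247e-01]
```

>>> {"method": "play_rows", "body": {"moves": [[[0, 0, 0], [0, -0.1427, 0.0121], 0], [[0, 0, 0], [0, -0.1427, 0.0121], 0], [[0, 0, 0], [0, -0.1427, 0.0121], 0], [[0, 0, 0], [0, -0.1427, 0.0121], 0], [[0, 0, 0], [0, -0.1427, 0.0121], 0], [[0, 0, 0], [0, -0.1427, 0.0121], 0], [[0, 0, 0], [0, -0.1427, 0.0121], 0], [[0, 0, 0], [0, -0.1427, 0.0121], 0], [[0, 0, 0], [0, -0.1427, 0.0121], 0], [[0, 0, 0], [0, -0.1427, 0.0121], 0], [[0, 0, 0], [0, -0.1427, 0.0121], 0], [[0, 0, 0], [0, 0, 0], 0], [[0, 0, 0], [0, 0, 0], 0], [[0, 0, 0], [0, 0, 0], 0]]}}

```text
clock: 52.95
eef_pos: [482.5, 51.2, 189.5]
tcp_rot: [-3.141, 0.783, 1.5]
contact_force: [-0.4, -0.7, -2.8]
opening: 0.693
```

```bash
cat >> fx.py <<'E'
def T2(dz): return np.array([500.5,-303.3,66+dz])-RT(PY,-L).apply([-2.24,.07,-10.88])
E
python3 - <<'E'
from fx import *
st(); plan(PY,-L,T2(110),T2(40))
E
```

```text
52.95 [482.5  51.2 189.5] [-3.1407  0.7826  1.4999] [-0.4 -0.7 -2.8] 0.693 [ 0.53  0.45  1.84 -0.63  1.4   0.89]
turn [-0.0009 -0.0028 -0.    ] rows 1.0
  to [ 500.  -309.4  166.7] shift [-237.3   43.   269.6]
  to [ 500.  -309.4   96.7] shift [49.5 -0.  49.5]
```

>>> {"method": "play_rows", "body": {"moves": [[[-0.0297, 0.0054, 0.0337], [0, -0.0028, 0], 0], [[-0.0297, 0.0054, 0.0337], [0, 0, 0], 0], [[-0.0297, 0.0054, 0.0337], [0, 0, 0], 0], [[-0.0297, 0.0054, 0.0337], [0, 0, 0], 0], [[-0.0297, 0.0054, 0.0337], [0, 0, 0], 0], [[-0.0297, 0.0054, 0.0337], [0, 0, 0], 0], [[-0.0297, 0.0054, 0.0337], [0, 0, 0], 0], [[-0.0297, 0.0054, 0.0337], [0, 0, 0], 0], [[0.0165, 0, 0.0165], [0, 0, 0], 0], [[0.0165, 0, 0.0165], [0, 0, 0], 0], [[0.0165, 0, 0.0165], [0, 0, 0], 0], [[0.01, 0, 0.01], [0, 0, 0], 0], [[0.01, 0, 0.01], [0, 0, 0], 0], [[0, 0, 0], [0, 0, 0], 0], [[0, 0, 0], [0, 0, 0], 0], [[0, 0, 0], [0, 0, 0], 0]]}}

```text
clock: 54.55
eef_pos: [500.7, -310.0, 70.8]
tcp_rot: [3.138, 0.788, 1.497]
contact_force: [-0.2, 0.1, -2.8]
opening: 0.688
```

```bash
python3 - <<'E'
from fx import *
st(); plan(PY,-L,T2(0))
E
```

```text
54.55 [ 500.7 -310.    70.8] [3.1384 0.7877 1.497 ] [-0.2  0.1 -2.8] 0.688 [-0.13  0.59  2.01 -1.14  0.89  0.85]
turn [ 0.001   0.0023 -0.0021] rows 1.0
  to [ 500.  -309.4   56.7] shift [10.3 -0.8  9.6]
```

>>> {"method": "play_rows", "body": {"moves": [[[0.0034, -0.0008, 0.003], [0.001, 0.002, -0.002], 0], [[0.003, 0, 0.0028], [0, 0, 0], 0], [[0.0026, 0, 0.0026], [0, 0, 0], 0], [[0, 0, 0], [0, 0, 0], 0], [[0, 0, 0], [0, 0, 0], 0], [[0, 0, 0], [0, 0, 0], 0]]}}

```text
clock: 55.15
eef_pos: [499.6, -308.9, 57.1]
tcp_rot: [-3.139, 0.786, 1.503]
contact_force: [0.2, -0.5, -2.5]
opening: 0.691
```

>>> {"method": "play_rows", "body": {"moves": [[[0.0008, 0, 0.0008], [0, 0, 0], 0], [[0, 0, 0], [0, 0, 0], 0], [[0, 0, 0], [0, 0, 0], 0]]}}

```text
clock: 55.45
eef_pos: [499.7, -309.0, 56.9]
tcp_rot: [-3.139, 0.787, 1.502]
contact_force: [-2.5, 3.8, 5.6]
opening: 0.69
```

>>> {"method": "play_rows", "body": {"moves": [[[0.0006, 0, 0.0006], [0, 0, 0], 0], [[0, 0, 0], [0, 0, 0], 0], [[0, 0, 0], [0, 0, 0], 0]]}}

```text
clock: 55.75
eef_pos: [499.7, -309.1, 56.8]
tcp_rot: [-3.14, 0.788, 1.502]
contact_force: [-2.9, 8.8, 15.2]
opening: 0.69
```

Contact at the expected height. Release, retreat, come upright.

>>> {"method": "play_rows", "body": {"moves": [[[0, 0, 0], [0, 0, 0], 100], [[0, 0, 0], [0, 0, 0], 100], [[0, 0, 0], [0, 0, 0], 100], [[0, 0, 0], [0, 0, 0], 100], [[0, 0, -0.01], [0, 0, 0], 100], [[0, 0, -0.03], [0, 0, 0], 100], [[0, 0, -0.04], [0, 0, 0], 100], [[0, 0, -0.04], [0, 0, 0], 100], [[0, 0, -0.04], [0, 0, 0], 100], [[0, 0, -0.04], [0, 0, 0], 100], [[0, 0, 0], [0, 0.131, 0], 100], [[0, 0, 0], [0, 0.131, 0], 100], [[0, 0, 0], [0, 0.131, 0], 100], [[0, 0, 0], [0, 0.131, 0], 100], [[0, 0, 0], [0, 0.131, 0], 100], [[0, 0, 0], [0, 0.13, 0], 100], [[0, 0, 0], [0, 0, 0], 100], [[0, 0, 0], [0, 0, 0], 100]]}}

```text
clock: 57.55
eef_pos: [509.1, -168.4, 196.6]
tcp_rot: [-3.139, 0.003, 1.498]
contact_force: [0.2, 0.8, -0.6]
opening: 0.997
```

```bash
python3 - <<'E'
from fx import *
st()
o=[]
for n in("scene","side"):
    f=grabw(n+"4",n); roi=(180,160,250,220) if n=="scene" else (285,160,345,205)
    for a,c,m in blobs(f,(0,0,150),(40,60,255),15,roi): print(n,a,c,unproj(f,c,84)[0])
    x0,y0,x1,y1=roi; o.append(cv2.resize(f["pixels"][y0:y1,x0:x1,::-1],(390,300),interpolation=cv2.INTER_CUBIC))
cv2.imwrite("pics/c4.png",np.hstack(o))
H=np.array([486.9,-47,0]); plan(FY,0,H+[0,0,190],H+[0,0,43.5])
E
```

```text
57.55 [ 509.1 -168.4  196.6] [-3.1388e+00  2.9000e-03  1.4985e+00] [ 0.2  0.8 -0.6] 0.997 [-0.32  0.25  1.86 -0.    1.03 -0.25]
scene 19 [216.68421053 184.84210526] [ 512.24688889 -270.96673924   84.        ]
scene 25 [222.96 187.28] [ 515.4186906  -244.35394909   84.        ]
scene 25 [238.48 196.56] [ 538.73882253 -170.04599338   84.        ]
scene 34 [191.26470588 199.08823529] [ 616.87655045 -288.9042886    84.        ]
scene 79 [225.89873418 205.94936709] [ 599.41063504 -173.71629831   84.        ]
scene 77 [202.68831169 217.28571429] [ 678.48147054 -198.12460059   84.        ]
side 22 [298.04545455 160.54545455] [ 581.94418445 -371.29010019   84.        ]
side 34 [322.32352941 182.        ] [ 453.71431665 -219.56189434   84.        ]
turn [-0.0034  0.0025 -0.118 ] rows 1.0
  to [486.9 -47.  190. ] shift [121.  -16.6   6.3]
  to [486.9 -47.   43.5] shift [  0.   -0.  146.5]
```

View pics/c4.png

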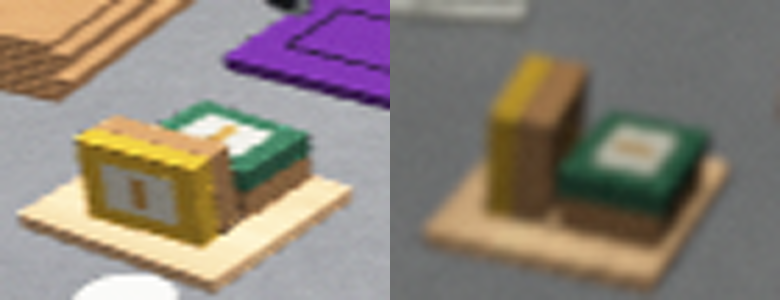

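Thirteenth picture: the stacking went wrong. Green has been knocked aside to (235,150) in the left half, toward −x, so yellow came down beside it and stands on its long edge at (150,190). I'll look from above before mending it.

>>> {"method": "play_rows", "body": {"moves": [[[-0.0485, 0.0017, -0.012], [0, 0, 0], 100], [[-0.0485, 0.0017, -0.012], [0, 0, 0], 100], [[-0.0485, 0.0017, -0.012], [0, 0, 0], 100], [[-0.0485, 0.0017, -0.012], [0, 0, 0], 100], [[-0.0485, 0.0017, -0.012], [0, 0, 0], 100], [[0, 0, 0], [0, 0, 0], 100], [[0, 0, 0], [0, 0, 0], 100], [[0, 0, 0], [0, 0, 0], 100]]}}

```text
clock: 58.45
eef_pos: [501.6, -408.3, 256.0]
tcp_rot: [-3.138, 0.0, 1.502]
contact_force: [-0.1, 0.3, -1.4]
opening: 0.999
```

```bash
python3 - <<'E'
from fx import *
st(); f=grabw("w14")
for nm,lo,hi,z in (("green",(60,60,70),(95,255,255),48),("yellow",(20,200,80),(32,255,255),72),("kraft",(14,80,150),(20,180,255),72),("cream",(0,0,180),(40,50,255),48)):
    for a,c,m in blobs(f,lo,hi,200,(150,60,450,300)): print(nm,a,c.round(1),rect(f,m,z))
E
```

```text
58.45 [ 501.6 -408.3  256. ] [-3.1380e+00  2.0000e-04  1.5024e+00] [-0.1  0.3 -1.4] 0.999 [-0.68  0.37  1.56 -0.    1.22 -0.62]
green 1741 [238.3  92.4] (array([ 467.3, -308.9], dtype=float32), [59.5, 60.8], 1.49)
green 1709 [441.8 118.3] (array([ 698.4, -347.5], dtype=float32), [25.7, 133.8], 1.57)
yellow 872 [304.1  87.8] (array([ 535.4, -316.2], dtype=float32), [15.6, 57.4], -1.568)
kraft 1961 [279.1  93.4] (array([ 501.1, -316.8], dtype=float32), [56.1, 61.9], 1.506)
kraft 3421 [276.3 124.9] (array([ 498.6, -329.7], dtype=float32), [89.0, 109.7], -0.059)
kraft 241 [182.1 221.3] (array([ 390.7, -447.7], dtype=float32), [10.7, 74.5], 0.001)
kraft 566 [178.9 229.8] (array([ 386.4, -458.1], dtype=float32), [11.5, 73.2], 0.099)
kraft 3000 [190.9 263.8] (array([ 383.1, -511.1], dtype=float32), [86.8, 89.8], -1.469)
cream 1023 [238.1  80.1] (array([ 467.6, -300.7], dtype=float32), [32.4, 43.5], 1.495)
cream 201 [396.  252.4] (array([ 654.5, -513.7], dtype=float32), [16.4, 133.7], 0.314)
cream 1667 [430.  277.1] (array([ 693.3, -570.4], dtype=float32), [77.0, 80.0], -1.387)
```

View pics/w14.png

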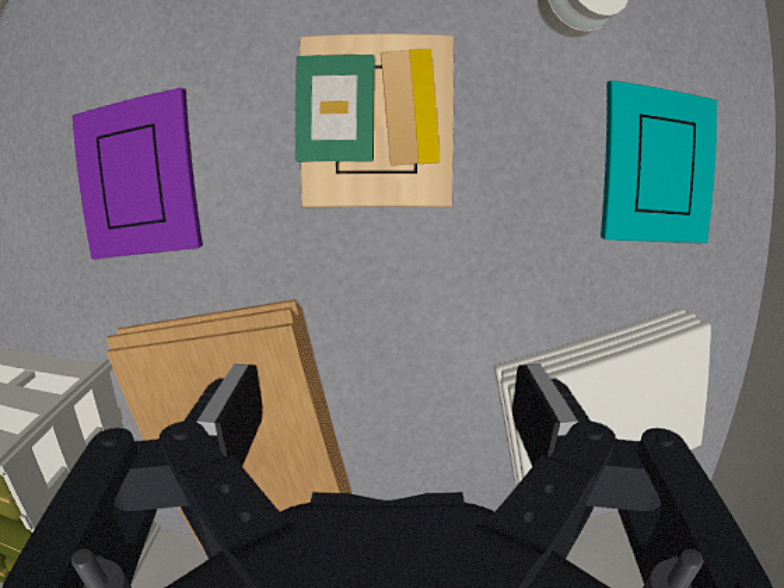

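Fourteenth picture: green is lid up at (335,107), about 33 mm off in −x. Yellow stands on its long side from (387,105) to (425,105), lid facing +x, with the outline behind it. To mend this I'll:
1. Lift yellow by its top across the 36 mm and carry it to the clear bench at +y.
2. Tip it onto its base there.
3. Re-centre green.
4. Stack yellow on green.

```bash
python3 - <<'E'
from fx import *
f=pickle.load(open("pics/w14.pkl","rb")); h=cv2.cvtColor(f["pixels"],cv2.COLOR_RGB2HSV)
for r in (50,75,105):
    print(r,[f"{a}:{b}" for a,b in zip(range(262,318),h[r,262:318,0])][::1] if 0 else "", "H",h[r,262:318,0].tolist(),"V",h[r,262:318,2].tolist())
Y=cv2.inRange(h,(20,200,80),(32,255,255)); 
q=np.array([[382,52],[391,165],[440,162],[432,49]])/1.4
print(unproj(f,q,72)[:,:2].round(1))
E
```

```text
50  H [77, 77, 77, 76, 78, 23, 17, 17, 18, 17, 17, 16, 17, 17, 18, 18, 17, 17, 17, 17, 17, 17, 18, 18, 18, 17, 17, 17, 18, 17, 16, 21, 25, 25, 25, 25, 25, 25, 25, 25, 25, 25, 25, 25, 25, 25, 25, 23, 15, 16, 18, 17, 17, 17, 17, 17] V [113, 113, 113, 116, 106, 120, 212, 224, 221, 220, 223, 152, 199, 195, 193, 195, 195, 194, 195, 195, 196, 195, 194, 197, 196, 196, 196, 194, 194, 196, 196, 178, 189, 190, 188, 190, 188, 189, 189, 192, 188, 192, 190, 190, 193, 191, 189, 174, 206, 203, 202, 204, 204, 204, 204, 202]
75  H [76, 76, 78, 77, 77, 16, 17, 17, 17, 17, 17, 17, 17, 21, 16, 17, 18, 17, 18, 17, 18, 17, 17, 17, 18, 18, 18, 17, 18, 16, 18, 16, 16, 18, 25, 26, 25, 25, 25, 25, 25, 25, 25, 25, 25, 25, 25, 25, 25, 23, 15, 16, 18, 18, 17, 17] V [121, 119, 115, 123, 79, 176, 218, 215, 212, 212, 212, 216, 212, 143, 197, 191, 190, 194, 192, 191, 191, 189, 194, 192, 192, 192, 188, 192, 193, 193, 192, 192, 194, 191, 186, 193, 194, 191, 193, 197, 192, 197, 195, 194, 192, 195, 193, 194, 192, 199, 209, 209, 206, 206, 204, 202]
105  H [77, 75, 77, 78, 70, 15, 17, 17, 17, 18, 16, 16, 18, 17, 17, 18, 17, 17, 18, 17, 18, 17, 17, 18, 17, 17, 18, 18, 17, 18, 17, 17, 17, 18, 16, 13, 25, 25, 25, 25, 25, 25, 25, 25, 25, 25, 25, 25, 25, 25, 25, 24, 16, 16, 16, 18] V [122, 126, 122, 130, 29, 236, 211, 206, 202, 201, 203, 203, 204, 205, 210, 200, 165, 187, 188, 187, 186, 189, 186, 186, 187, 186, 187, 184, 187, 185, 189, 186, 186, 185, 188, 187, 182, 196, 196, 194, 195, 195, 196, 193, 195, 195, 195, 197, 195, 197, 194, 184, 201, 209, 204, 204]
[[ 507.9 -262.4]
 [ 508.7 -345.1]
 [ 543.8 -344.9]
 [ 543.4 -262. ]]
```

```bash
python3 - <<'E'
from fx import *
p=np.array([526,-303.6,0]); plan(1.58,0,p+[0,0,200],p+[0,0,51])
E
```

```text
turn [-0.0034  0.0001 -0.0773] rows 1.0
  to [ 526.  -303.6  200. ] shift [104.3  25.3  56.1]
  to [ 526.  -303.6   51. ] shift [  0.  -0. 149.]
```

>>> {"method": "play_rows", "body": {"moves": [[[0, 0, 0], [-0.0034, 0, -0.0773], 100], [[0.0348, 0.0084, 0.0187], [0, 0, 0], 100], [[0.0348, 0.0084, 0.0187], [0, 0, 0], 100], [[0.0347, 0.0085, 0.0187], [0, 0, 0], 100], [[0, 0, 0], [0, 0, 0], 100], [[0, 0, 0.04], [0, 0, 0], 100], [[0, 0, 0.04], [0, 0, 0], 100], [[0, 0, 0.02], [0, 0, 0], 100], [[0, 0, 0], [0, 0, 0], 100], [[0, 0, 0], [0, 0, 0], 100], [[0, 0, 0], [0, 0, 0], 100]]}}

```text
clock: 59.6
eef_pos: [527.3, -306.4, 102.4]
tcp_rot: [3.138, 0.002, 1.578]
contact_force: [-0.4, 0.3, 0.9]
opening: 1.005
```

```bash
python3 - <<'E'
from fx import *
st(); p=np.array([526,-303.6,0]); plan(1.58,0,p+[0,0,51])
E
```

```text
59.6 [ 527.3 -306.4  102.4] [3.1379e+00 2.2000e-03 1.5784e+00] [-0.4  0.3  0.9] 1.005 [-0.53  0.47  1.77 -0.    0.89 -0.54]
turn [ 0.0037  0.0022 -0.0016] rows 1.0
  to [ 526.  -303.6   51. ] shift [ 2.8 -1.3 51.4]
```

>>> {"method": "play_rows", "body": {"moves": [[[0.0028, -0.0013, 0.02], [0.002, 0.001, 0], 100], [[0, 0, 0.02], [0, 0, 0], 100], [[0, 0, 0.011], [0, 0, 0], 100], [[0, 0, 0], [0, 0, 0], 100], [[0, 0, 0], [0, 0, 0], 0], [[0, 0, 0], [0, 0, 0], 0], [[0, 0, 0], [0, 0, 0], 0], [[0, 0, 0], [0, 0, 0], 0], [[0, 0, 0], [0, 0, 0], 0], [[0, 0, 0], [0, 0, 0], 0], [[0, 0, 0], [0, 0, 0], 0]], "squeeze": 40}}

```text
clock: 60.7
eef_pos: [525.3, -303.4, 50.5]
tcp_rot: [3.141, 0.0, 1.578]
contact_force: [-1.3, 0.6, 5.7]
opening: 0.415
```

>>> {"method": "play_rows", "body": {"moves": [[[0, 0, -0.005], [0, 0, 0], 0], [[0, 0, -0.01], [0, 0, 0], 0], [[0, 0, -0.02], [0, 0, 0], 0], [[0, 0, -0.04], [0, 0, 0], 0], [[0, 0, -0.04], [0, 0, 0], 0], [[0, 0, -0.035], [0, 0, 0], 0], [[0, 0, 0], [0, 0, 0], 0], [[0, 0, 0], [0, 0, 0], 0]]}}

```text
clock: 61.5
eef_pos: [525.1, -303.3, 200.7]
tcp_rot: [3.141, 0.001, 1.578]
contact_force: [-0.5, -0.6, -3.8]
opening: 0.412
```

```bash
python3 - <<'E'
from fx import *
st(); plan(1.5708,0,[520,265,200],[520,265,55])
a=grabw("sc5","scene")
for aa,c,m in blobs(a,(20,150,100),(32,255,255),40,(150,100,300,260)): print("yellow px",aa,c)
E
```

```text
61.5 [ 525.1 -303.3  200.7] [3.1405e+00 7.0000e-04 1.5780e+00] [-0.5 -0.6 -3.8] 0.412 [-0.53  0.35  1.71 -0.    1.08 -0.53]
turn [0.0011 0.0007 0.0072] rows 1.0
  to [520 265 200] shift [568.3  -5.1   0.7]
  to [520 265  55] shift [ -0.  -0. 145.]
yellow px 282 [202.45744681 155.74113475]
```

>>> {"method": "play_rows", "body": {"moves": [[[0.0474, -0.0004, 0], [0, 0, 0.0072], 0], [[0.0474, -0.0004, 0], [0, 0, 0], 0], [[0.0474, -0.0004, 0], [0, 0, 0], 0], [[0.0474, -0.0004, 0], [0, 0, 0], 0], [[0.0474, -0.0004, 0], [0, 0, 0], 0], [[0.0474, -0.0004, 0], [0, 0, 0], 0], [[0.0474, -0.0004, 0], [0, 0, 0], 0], [[0.0474, -0.0004, 0], [0, 0, 0], 0], [[0.0474, -0.0004, 0], [0, 0, 0], 0], [[0.0474, -0.0004, 0], [0, 0, 0], 0], [[0.0474, -0.0004, 0], [0, 0, 0], 0], [[0.0474, -0.0004, 0], [0, 0, 0], 0], [[0, 0, 0], [0, 0, 0], 0], [[0, 0, 0.05], [0, 0, 0], 0], [[0, 0, 0.05], [0, 0, 0], 0], [[0, 0, 0.04], [0, 0, 0], 0], [[0, 0, 0.01], [0, 0, 0], 0], [[0, 0, 0.005], [0, 0, 0], 0], [[0, 0, 0], [0, 0, 0], 0], [[0, 0, 0], [0, 0, 0], 0]]}}

```text
clock: 63.55
eef_pos: [521.1, 266.1, 46.5]
tcp_rot: [3.14, -0.001, 1.571]
contact_force: [0.2, -0.3, -2.6]
opening: 0.414
```

>>> {"method": "play_rows", "body": {"moves": [[[0, 0, 0.003], [0, 0, 0], 0], [[0, 0, 0.002], [0, 0, 0], 0], [[0, 0, 0.002], [0, 0, 0], 0], [[0, 0, 0], [0, 0, 0], 0], [[0, 0, 0], [0, 0, 0], 0]]}}

```text
clock: 64.05
eef_pos: [520.1, 265.9, 38.6]
tcp_rot: [3.141, -0.001, 1.571]
contact_force: [-2.1, -1.4, 5.6]
opening: 0.41
```

>>> {"method": "play_rows", "body": {"moves": [[[0, 0, 0], [0, 0, 0], 70], [[0, 0, 0], [0, 0, 0], 70], [[0, 0, 0], [0, 0, 0], 70], [[0, 0, -0.02], [0, 0, 0], 70], [[0, 0, -0.04], [0, 0, 0], 70], [[0, 0, -0.03], [0, 0, 0], 0], [[0, 0.022, 0], [0, 0, 0], 0], [[0, 0.022, 0], [0, 0, 0], 0], [[0, 0, 0], [0, 0, 0], 0], [[0, 0, 0], [0, 0, 0], 0], [[0, 0, 0.04], [0, 0, 0], 0], [[0, 0, 0.038], [0, 0, 0], 0], [[0, 0, 0], [0, 0, 0], 0], [[0, 0, 0], [0, 0, 0], 0]]}}

```text
clock: 65.45
eef_pos: [562.6, 265.4, 49.6]
tcp_rot: [-3.139, 0.001, 1.571]
contact_force: [0.6, 0.7, -0.0]
opening: 0.001
```

```bash
python3 - <<'E'
from fx import *
st(); f=grabw("si6","side"); cv2.imwrite("pics/c6.png",cv2.resize(f["pixels"][220:340,190:340,::-1],(600,480),interpolation=cv2.INTER_CUBIC))
E
```

```text
65.45 [562.6 265.4  49.6] [-3.1389e+00  8.0000e-04  1.5711e+00] [ 0.6  0.7 -0. ] 0.001 [0.44 0.56 1.76 0.   0.82 0.44]
```

View pics/c6.png

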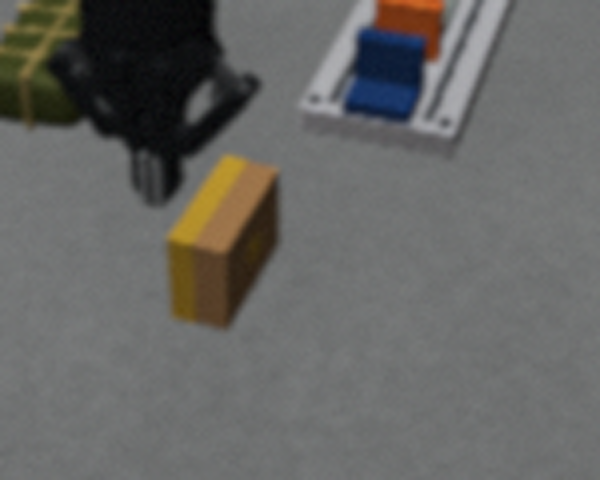

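Fifteenth picture: yellow stands at (222,240) with the closed fingers on its lid side at (155,175). Now push it over onto its base.

>>> {"method": "play_rows", "body": {"moves": [[[0, -0.006, 0], [0, 0, 0], 0], [[0, -0.006, 0], [0, 0, 0], 0], [[0, -0.006, 0], [0, 0, 0], 0], [[0, -0.006, 0], [0, 0, 0], 0], [[0, -0.006, 0], [0, 0, 0], 0], [[0, -0.006, 0], [0, 0, 0], 0], [[0, -0.006, 0], [0, 0, 0], 0], [[0, -0.006, 0], [0, 0, 0], 0], [[0, -0.006, 0], [0, 0, 0], 0], [[0, 0, 0], [0, 0, 0], 0], [[0, 0, 0], [0, 0, 0], 0], [[0, 0, -0.05], [0, 0, 0], 0], [[0, 0, -0.05], [0, 0, 0], 100], [[-0.04, -0.01, -0.04], [0, 0, 0], 100], [[-0.04, -0.01, 0], [0, 0, 0], 100], [[-0.04, -0.01, 0], [0, 0, 0], 100], [[0, 0, 0], [0, 0, 0], 100], [[0, 0, 0], [0, 0, 0], 100]]}}

```text
clock: 67.3
eef_pos: [481.5, 150.2, 184.9]
tcp_rot: [3.141, -0.001, 1.569]
contact_force: [-0.3, 0.7, 0.0]
opening: 0.99
```

```bash
python3 - <<'E'
from fx import *
st(); f=grabw("w15")
for nm,lo,hi,z in (("yellow",(20,180,70),(32,255,255),36),("cream",(0,0,150),(40,70,255),36),("kraft",(14,80,120),(20,180,255),36)):
    for a,c,m in blobs(f,lo,hi,150,(100,0,450,260)): print(nm,a,c.round(1),unproj(f,c,z)[0,:2].round(1),rect(f,m,z))
f=grabw("si7","side")
for nm,lo,hi,z in (("yellow",(20,180,70),(32,255,255),36),("cream",(0,0,110),(40,70,255),36),):
    for a,c,m in blobs(f,lo,hi,60,(190,230,340,330)): print("side",nm,a,c.round(1),unproj(f,c,z)[0,:2].round(1),rect(f,m,z))
E
```

```text
67.3 [481.5 150.2 184.9] [ 3.1413e+00 -7.0000e-04  1.5688e+00] [-0.3  0.7  0. ] 0.99 [0.3  0.22 1.93 0.   0.99 0.3 ]
yellow 3865 [262.8  63.2] [470.2 264.7] (array([469.9, 265.9], dtype=float32), [59.6, 83.4], -1.569)
cream 1688 [262.6  62.4] [470.1 265.4] (array([469.8, 265.9], dtype=float32), [34.0, 50.3], -1.543)
side yellow 404 [265.4 288.8] [463.4 287.2] (array([467. , 276.5], dtype=float32), [60.5, 95.9], -1.53)
side cream 164 [265.8 282.8] [470.  267.5] (array([470.2, 266.5], dtype=float32), [32.6, 48.3], -1.555)
```

Yellow now lies lid up at (470,266). Next, re-centre green.

```bash
python3 - <<'E'
from fx import *
for n in("scene","side"):
    f=grabw(n+"8",n); roi=(180,165,250,225) if n=="scene" else (285,165,345,205)
    for a,c,m in blobs(f,(0,0,150),(40,60,255),25,roi): print(n,a,c,unproj(f,c,48)[0].round(1))
y=1.492
plan(y,0,[467.5,-301,190],[467.5,-301,80],[467.5,-301,16])
E
```

```text
scene 56 [219.53571429 186.66071429] [ 469.3 -295.3   48. ]
scene 105 [197.97142857 198.51428571] [ 561.2 -312.8   48. ]
scene 93 [210.58064516 201.93548387] [ 558.9 -264.8   48. ]
scene 77 [225.7012987  205.96103896] [ 555.9 -209.2   48. ]
scene 172 [202.4244186  219.80232558] [ 649.4 -226.9   48. ]
side 35 [322.34285714 182.        ] [ 468.9 -296.2   48. ]
turn [-0.0003 -0.0004  0.0797] rows 1.0
  to [ 467.5 -301.   190. ] shift [-452.4   21.6   -5.5]
  to [ 467.5 -301.    80. ] shift [ -0.  -0. 110.]
  to [ 467.5 -301.    16. ] shift [-0. -0. 64.]
```

>>> {"method": "play_rows", "body": {"moves": [[[0, 0, 0], [0, 0, 0.0797], 100], [[-0.0452, 0.0024, -0.003], [0, 0, 0], 100], [[-0.0452, 0.0024, -0.003], [0, 0, 0], 100], [[-0.0452, 0.0024, -0.003], [0, 0, 0], 100], [[-0.0452, 0.0024, -0.003], [0, 0, 0], 100], [[-0.0452, 0.0024, -0.003], [0, 0, 0], 100], [[-0.0452, 0.0024, -0.003], [0, 0, 0], 100], [[-0.0452, 0.0024, -0.003], [0, 0, 0], 100], [[-0.0452, 0.0024, -0.003], [0, 0, 0], 100], [[-0.0452, 0.0024, -0.003], [0, 0, 0], 100], [[-0.0452, 0.0024, -0.003], [0, 0, 0], 100], [[-0.0452, 0.0024, -0.003], [0, 0, 0], 100], [[-0.0452, 0.0024, -0.003], [0, 0, 0], 100], [[0, 0, 0], [0, 0, 0], 100], [[0, 0, 0], [0, 0, 0], 100], [[0, 0, 0], [0, 0, 0], 100]]}}

```text
clock: 69.1
eef_pos: [466.9, -390.9, 219.9]
tcp_rot: [-3.14, -0.001, 1.492]
contact_force: [0.1, 0.5, -0.2]
opening: 1.003
```

```bash
cat >> fx.py <<'E'
def look(f,z,roi=(150,40,420,300)):
    for nm,lo,hi,zz in (("greenlid",(60,60,70),(95,255,255),z),("cream",(0,0,150),(40,60,255),z),("yellowlid",(20,180,70),(32,255,255),z),("board",(12,40,150),(22,120,255),12)):
        for a,c,m in blobs(f,lo,hi,400,roi):
            print(nm,a,c.round(1),unproj(f,c,zz)[0,:2].round(1),rect(f,m,zz))
E
python3 - <<'E'
from fx import *
st(); f=grabw("w16"); look(f,48)
E
```

```text
69.1 [ 466.9 -390.9  219.9] [-3.1402e+00 -1.3000e-03  1.4920e+00] [ 0.1  0.5 -0.2] 1.003 [-0.7   0.34  1.68  0.    1.12 -0.62]
greenlid 3328 [269.6  88.6] [ 468. -298.] (array([ 468.2, -297.5], dtype=float32), [59.4, 83.6], 1.485)
cream 1544 [269.8  88.1] [ 468.2 -297.5] (array([ 468. , -297.2], dtype=float32), [33.6, 49.0], 1.487)
board 6798 [315.6 113.2] [ 514.5 -326. ] (array([ 498.5, -311.9], dtype=float32), [130.1, 140.2], 1.503)
board 2414 [313.3  99.4] [ 513.  -310.9] (array([ 499., -307.], dtype=float32), [63.1, 87.7], 1.506)
```

>>> {"method": "play_rows", "body": {"moves": [[[0.0466, -0.0034, 0], [0, 0, 0.006], 100], [[0.0465, -0.0034, 0], [0, 0, 0], 100], [[0, 0, 0.04], [0, 0, 0], 100], [[0, 0, 0.04], [0, 0, 0], 100], [[0, 0, 0.04], [0, 0, 0], 100], [[0, 0, 0.03], [0, 0, 0], 100], [[0, 0, 0.02], [0, 0, 0], 100], [[0, 0, 0.02], [0, 0, 0], 100], [[0, 0, 0.013], [0, 0, 0], 100], [[0, 0, 0], [0, 0, 0], 100], [[0, 0, 0], [0, 0, 0], 100], [[0, 0, 0], [0, 0, 0], 0], [[0, 0, 0], [0, 0, 0], 0], [[0, 0, 0], [0, 0, 0], 0], [[0, 0, 0], [0, 0, 0], 0], [[0, 0, 0], [0, 0, 0], 0]], "squeeze": 60}}

```text
clock: 70.75
eef_pos: [468.1, -299.2, 18.8]
tcp_rot: [3.141, 0.001, 1.485]
contact_force: [-0.9, 1.1, 6.4]
opening: 0.693
```

```bash
python3 - <<'E'
from fx import *
st(); s=sense(); dy=s["eef_pos"][1]+297.6; print(dy)
plan(1.502,0,s["eef_pos"]+[0,0,12],[499,-306+dy,s["eef_pos"][2]+12])
E
```

```text
70.75 [ 468.1 -299.2   18.8] [3.1405e+00 5.0000e-04 1.4850e+00] [-0.9  1.1  6.4] 0.693 [-0.57  0.54  1.93  0.    0.68 -0.49]
-1.5647437089332925
turn [ 0.0011  0.0005 -0.017 ] rows 1.0
  to [ 468.1 -299.2   30.8] shift [  0.   0. -12.]
  to [ 499.  -307.6   30.8] shift [-6.3 31.4  0. ]
```

>>> {"method": "play_rows", "body": {"moves": [[[0, 0, -0.006], [0, 0, 0], 0], [[0, 0, -0.006], [0, 0, -0.017], 0], [[-0.0021, 0.0105, 0], [0, 0, 0], 0], [[-0.0021, 0.0105, 0], [0, 0, 0], 0], [[-0.0021, 0.0104, 0], [0, 0, 0], 0], [[0, 0, 0], [0, 0, 0], 0], [[0, 0, 0.006], [0, 0, 0], 0], [[0, 0, 0.004], [0, 0, 0], 0], [[0, 0, 0], [0, 0, 0], 0], [[0, 0, 0], [0, 0, 0], 0]]}}

```text
clock: 71.75
eef_pos: [497.8, -306.9, 18.9]
tcp_rot: [-3.14, -0.001, 1.502]
contact_force: [-0.2, -0.7, -3.1]
opening: 0.691
```

>>> {"method": "play_rows", "body": {"moves": [[[0, 0, 0.0015], [0, 0, 0], 0], [[0, 0, 0.001], [0, 0, 0], 0], [[0, 0, 0], [0, 0, 0], 0], [[0, 0, 0], [0, 0, 0], 0]]}}

```text
clock: 72.15
eef_pos: [497.9, -307.0, 18.8]
tcp_rot: [-3.141, -0.001, 1.502]
contact_force: [-8.9, 5.9, 25.0]
opening: 0.691
```

>>> {"method": "play_rows", "body": {"moves": [[[0, 0, -0.0015], [0, 0, 0], 0], [[0, 0, 0], [0, 0, 0], 100], [[0, 0, 0], [0, 0, 0], 100], [[0, 0, 0], [0, 0, 0], 100], [[0, 0, 0], [0, 0, 0], 100], [[0, 0, -0.02], [0, 0, 0], 100], [[0, 0, -0.04], [0, 0, 0], 100], [[0, 0, -0.05], [0, 0, 0], 100], [[0, 0, -0.05], [0, 0, 0], 100], [[-0.02, 0, -0.04], [0, 0, 0], 100], [[-0.04, 0, 0], [0, 0, 0], 100], [[-0.03, 0, 0], [0, 0, 0], 100], [[0, 0, 0], [0, 0, 0], 100], [[0, 0, 0], [0, 0, 0], 100], [[0, 0, 0], [0, 0, 0], 100]]}}

```text
clock: 73.65
eef_pos: [492.1, -396.0, 217.9]
tcp_rot: [-3.14, -0.001, 1.502]
contact_force: [0.7, -0.5, 0.1]
opening: 1.002
```

```bash
python3 - <<'E'
from fx import *
st(); f=grabw("w17"); look(f,48,(150,0,420,300))
plan(1.572,0,[470,266,220],[470,266,100],[470,266,6])
E
```

```text
73.65 [ 492.1 -396.   217.9] [-3.1401e+00 -1.2000e-03  1.5022e+00] [ 0.7 -0.5  0.1] 1.002 [-0.68  0.38  1.63  0.    1.14 -0.61]
greenlid 3516 [276.8  91.5] [ 498.8 -306.5] (array([ 498.7, -305.7], dtype=float32), [59.9, 84.0], 1.506)
cream 1598 [276.5  91. ] [ 498.6 -306. ] (array([ 498.7, -305.4], dtype=float32), [33.5, 49.6], 1.499)
board 10695 [276.7  95. ] [ 498.6 -308.8] (array([ 498.7, -306.7], dtype=float32), [130.1, 149.7], 1.505)
turn [-0.0013 -0.0011 -0.0693] rows 1.0
  to [470 266 220] shift [662.  -21.4  -2. ]
  to [470 266 100] shift [  0.  -0. 120.]
  to [470 266   6] shift [ 0. -0. 94.]
```

>>> {"method": "play_rows", "body": {"moves": [[[0, 0, 0], [0, 0, -0.0693], 100], [[0.0473, -0.0015, 0], [0, 0, 0], 100], [[0.0473, -0.0015, 0], [0, 0, 0], 100], [[0.0473, -0.0015, 0], [0, 0, 0], 100], [[0.0473, -0.0015, 0], [0, 0, 0], 100], [[0.0473, -0.0015, 0], [0, 0, 0], 100], [[0.0473, -0.0015, 0], [0, 0, 0], 100], [[0.0473, -0.0015, 0], [0, 0, 0], 100], [[0.0473, -0.0015, 0], [0, 0, 0], 100], [[0.0473, -0.0016, 0], [0, 0, 0], 100], [[0.0473, -0.0016, 0], [0, 0, 0], 100], [[0.0473, -0.0016, 0], [0, 0, 0], 100], [[0.0473, -0.0016, 0], [0, 0, 0], 100], [[0.0473, -0.0016, 0], [0, 0, 0], 100], [[0.0473, -0.0016, 0], [0, 0, 0], 100], [[0, 0, 0.04], [0, 0, 0], 100], [[0, 0, 0.04], [0, 0, 0], 100], [[0, 0, 0.04], [0, 0, 0], 100], [[0, 0, 0], [0, 0, 0], 100], [[0, 0, 0], [0, 0, 0], 100]]}}

```text
clock: 75.7
eef_pos: [469.6, 265.4, 98.9]
tcp_rot: [-3.14, 0.0, 1.572]
contact_force: [0.2, 0.9, 0.5]
opening: 1.002
```

```bash
python3 - <<'E'
from fx import *
st(); plan(1.572,0,[470,265.9,7])
E
```

```text
75.7 [469.6 265.4  98.9] [-3.1397e+00  5.0000e-04  1.5722e+00] [0.2 0.9 0.5] 1.002 [0.51 0.39 1.92 0.   0.83 0.51]
turn [-0.0018  0.0005  0.0002] rows 1.0
  to [470.  265.9   7. ] shift [ 0.5  0.4 91.9]
```

>>> {"method": "play_rows", "body": {"moves": [[[0.0005, 0.0004, 0.04], [0, 0, 0], 100], [[0, 0, 0.03], [0, 0, 0], 100], [[0, 0, 0.016], [0, 0, 0], 100], [[0, 0, 0.006], [0, 0, 0], 100], [[0, 0, 0], [0, 0, 0], 100], [[0, 0, 0], [0, 0, 0], 0], [[0, 0, 0], [0, 0, 0], 0], [[0, 0, 0], [0, 0, 0], 0], [[0, 0, 0], [0, 0, 0], 0], [[0, 0, 0], [0, 0, 0], 0], [[0, 0, 0], [0, 0, 0], 0]], "squeeze": 60}}

```text
clock: 76.8
eef_pos: [471.5, 266.2, 8.4]
tcp_rot: [3.14, -0.001, 1.571]
contact_force: [-1.8, -0.4, 10.1]
opening: 0.686
```

>>> {"method": "play_rows", "body": {"moves": [[[0, 0, -0.01], [0, 0, 0], 0], [[0, 0, -0.03], [0, 0, 0], 0], [[0, 0, -0.05], [0, 0, 0], 0], [[0, 0, -0.05], [0, 0, 0], 0], [[0, 0, -0.04], [0, 0, 0], 0], [[0, 0, 0], [0, 0, 0], 0], [[0, 0, 0], [0, 0, 0], 0]]}}

```text
clock: 77.5
eef_pos: [470.9, 265.7, 187.9]
tcp_rot: [3.14, -0.001, 1.571]
contact_force: [-0.2, -0.3, -3.2]
opening: 0.692
```

```bash
python3 - <<'E'
from fx import *
st(); plan(1.503,0,[498.7,-306,187],[498.7,-306,70])
for n in("scene","side"):
    f=grabw(n+"9",n); roi=(180,165,250,225) if n=="scene" else (285,165,345,205)
    for a,c,m in blobs(f,(0,0,150),(40,60,255),25,roi): print(n,a,c,unproj(f,c,48)[0].round(1))
E
```

```text
77.5 [470.9 265.7 187.9] [ 3.1399e+00 -1.4000e-03  1.5714e+00] [-0.2 -0.3 -3.2] 0.692 [0.51 0.27 1.86 0.   1.01 0.51]
turn [ 0.0016 -0.0015  0.0684] rows 1.0
  to [ 498.7 -306.   187. ] shift [-568.5   66.5    0.9]
  to [ 498.7 -306.    70. ] shift [  0.  -0. 117.]
scene 58 [212.29310345 190.18965517] [ 498.7 -303.    48. ]
scene 63 [195.6984127  200.95238095] [ 576.1 -310.1   48. ]
scene 26 [236.30769231 196.34615385] [ 494.  -211.7   48. ]
scene 73 [225.76712329 205.94520548] [ 555.7 -209.    48. ]
scene 169 [202.39053254 219.76923077] [ 649.3 -227.1   48. ]
side 37 [314.67567568 179.78378378] [ 498.8 -304.5   48. ]
```

>>> {"method": "play_rows", "body": {"moves": [[[0, 0, 0], [0, 0, 0.0684], 0], [[-0.0474, 0.0055, 0], [0, 0, 0], 0], [[-0.0474, 0.0055, 0], [0, 0, 0], 0], [[-0.0474, 0.0055, 0], [0, 0, 0], 0], [[-0.0474, 0.0055, 0], [0, 0, 0], 0], [[-0.0474, 0.0055, 0], [0, 0, 0], 0], [[-0.0474, 0.0055, 0], [0, 0, 0], 0], [[-0.0474, 0.0055, 0], [0, 0, 0], 0], [[-0.0474, 0.0055, 0], [0, 0, 0], 0], [[-0.0474, 0.0055, 0], [0, 0, 0], 0], [[-0.0474, 0.0055, 0], [0, 0, 0], 0], [[-0.0474, 0.0055, 0], [0, 0, 0], 0], [[-0.0474, 0.0055, 0], [0, 0, 0], 0], [[0, 0, 0], [0, 0, 0], 0], [[0, 0, 0.05], [0, 0, 0], 0], [[0, 0, 0.05], [0, 0, 0], 0], [[0, 0, 0], [0, 0, 0], 0], [[0, 0, 0], [0, 0, 0], 0], [[0, 0, 0], [0, 0, 0], 0]]}}

```text
clock: 79.5
eef_pos: [499.2, -306.7, 88.3]
tcp_rot: [3.14, 0.001, 1.503]
contact_force: [0.5, -1.1, -1.7]
opening: 0.689
```

```bash
python3 - <<'E'
from fx import *
st(); plan(1.503,0,[498.7,-306,57.5])
for n in("scene","side"):
    f=grabw(n+"10",n); roi=(190,170,245,225) if n=="scene" else (290,170,340,215)
    for a,c,m in blobs(f,(60,60,30),(95,255,255),20,roi): print(n,a,c)
E
```

```text
79.5 [ 499.2 -306.7   88.3] [3.1401e+00 8.0000e-04 1.5033e+00] [ 0.5 -1.1 -1.7] 0.689 [-0.55  0.46  1.83 -0.    0.84 -0.49]
turn [0.0014 0.0008 0.0003] rows 1.0
  to [ 498.7 -306.    57.5] shift [ 0.7 -0.5 30.8]
scene 227 [212.44933921 193.86343612]
side 119 [314.78151261 183.25210084]
```

>>> {"method": "play_rows", "body": {"moves": [[[0.0007, -0.0005, 0.015], [0.001, 0, 0], 0], [[0, 0, 0.01], [0, 0, 0], 0], [[0, 0, 0.004], [0, 0, 0], 0], [[0, 0, 0.0015], [0, 0, 0], 0], [[0, 0, 0], [0, 0, 0], 0], [[0, 0, 0], [0, 0, 0], 0]]}}

```text
clock: 80.2
eef_pos: [496.8, -305.1, 56.6]
tcp_rot: [-3.139, -0.001, 1.503]
contact_force: [-5.2, 3.6, 12.0]
opening: 0.685
```

>>> {"method": "play_rows", "body": {"moves": [[[0, 0, 0.001], [0, 0, 0], 0], [[0, 0, 0.0005], [0, 0, 0], 0], [[0, 0, 0], [0, 0, 0], 0], [[0, 0, 0], [0, 0, 0], 0]]}}

```text
clock: 80.6
eef_pos: [496.8, -305.1, 56.5]
tcp_rot: [-3.139, -0.001, 1.503]
contact_force: [-10.2, 6.2, 27.9]
opening: 0.688
```

>>> {"method": "play_rows", "body": {"moves": [[[0, 0, -0.0015], [0, 0, 0], 0], [[0, 0, 0], [0, 0, 0], 100], [[0, 0, 0], [0, 0, 0], 100], [[0, 0, 0], [0, 0, 0], 100], [[0, 0, 0], [0, 0, 0], 100], [[0, 0, -0.02], [0, 0, 0], 100], [[0, 0, -0.04], [0, 0, 0], 100], [[0, 0, -0.05], [0, 0, 0], 100], [[0, 0, -0.05], [0, 0, 0], 100], [[-0.02, 0, 0], [0, 0, 0], 100], [[-0.04, 0, 0], [0, 0, 0], 100], [[-0.03, 0, 0], [0, 0, 0], 100], [[0, 0, 0], [0, 0, 0], 100], [[0, 0, 0], [0, 0, 0], 100], [[0, 0, 0], [0, 0, 0], 100]]}}

```text
clock: 82.1
eef_pos: [491.4, -394.6, 215.3]
tcp_rot: [-3.139, -0.001, 1.503]
contact_force: [-0.1, -0.0, 0.1]
opening: 1.0
```

```bash
python3 - <<'E'
from fx import *
st(); f=grabw("w18"); look(f,84,(150,0,420,300))
H=np.array([487,-49,0]); plan(FY,0,H+[0,0,190],H+[0,0,43.5])
E
```

```text
82.1 [ 491.4 -394.6  215.3] [-3.1392e+00 -1.2000e-03  1.5031e+00] [-0.1 -0.   0.1] 1.0 [-0.68  0.38  1.64 -0.    1.13 -0.61]
cream 1956 [276.5  91.2] [ 497.6 -306.5] (array([ 497.6, -306.2], dtype=float32), [34.2, 49.5], 1.5)
yellowlid 4452 [276.5  90.4] [ 497.6 -305.9] (array([ 497.7, -305.6], dtype=float32), [59.8, 83.2], 1.505)
board 9611 [278.8  98.4] [ 499.5 -311.2] (array([ 498.7, -307. ], dtype=float32), [130.3, 149.9], 1.503)
turn [-0.0022 -0.001  -0.1159] rows 1.0
  to [487 -49 190] shift [345.3  12.3  25.5]
  to [487.  -49.   43.5] shift [  0.   -0.  146.5]
```

Yellow sits squarely on green: centre (497.7, −305.9), direction 1.505, size 59.8×83.2 on the z = 84 plane. Next, open the jaw.

>>> {"method": "play_rows", "body": {"moves": [[[0, 0, 0], [0, 0, -0.1159], 100], [[0.0493, 0.0018, 0], [0, 0, 0], 100], [[0.0493, 0.0018, 0], [0, 0, 0], 100], [[0.0493, 0.0018, 0], [0, 0, 0], 100], [[0.0493, 0.0018, 0], [0, 0, 0], 100], [[0.0493, 0.0018, 0], [0, 0, 0], 100], [[0.0493, 0.0018, 0], [0, 0, 0], 100], [[0.0495, 0.0018, 0], [0, 0, 0], 100], [[0, 0, 0], [0, 0, 0], 100], [[0, 0, 0.045], [0, 0, 0], 100], [[0, 0, 0.045], [0, 0, 0], 100], [[0, 0, 0.045], [0, 0, 0], 100], [[0, 0, 0.036], [0, 0, 0], 100], [[0, 0, 0], [0, 0, 0], 100], [[0, 0, 0], [0, 0, 0], 100]]}}

```text
clock: 83.65
eef_pos: [487.1, -49.8, 45.4]
tcp_rot: [-3.139, -0.001, 1.619]
contact_force: [0.2, -0.2, 0.1]
opening: 0.998
```

>>> {"method": "play_rows", "body": {"moves": [[[0, 0, 0], [0, 0, 0], 0], [[0, 0, 0], [0, 0, 0], 0], [[0, 0, 0], [0, 0, 0], 0], [[0, 0, 0], [0, 0, 0], 0], [[0, 0, 0], [0, 0, 0], 0], [[0, 0, 0], [0, 0, 0], 0], [[0, 0, 0], [0, 0, 0], 0]], "squeeze": 40}}

```text
clock: 84.35
eef_pos: [487.1, -49.9, 45.8]
tcp_rot: [-3.14, -0.0, 1.619]
contact_force: [-4.2, -0.2, 11.1]
opening: 0.204
```

>>> {"method": "play_rows", "body": {"moves": [[[-0.005, 0, 0], [0, 0, 0], 0], [[-0.006, 0, 0], [0, 0, 0], 0], [[-0.006, 0, 0], [0, 0, 0], 0], [[-0.006, 0, 0], [0, 0, 0], 0], [[-0.006, 0, 0], [0, 0, 0], 0], [[-0.006, 0, 0], [0, 0, 0], 0], [[0, 0, 0], [0, 0, 0], 0], [[0, 0, 0], [0, 0, 0], 0]]}}

```text
clock: 85.15
eef_pos: [488.7, -85.4, 45.8]
tcp_rot: [-3.14, 0.0, 1.619]
contact_force: [-4.9, -3.6, 11.3]
opening: 0.202
```

>>> {"method": "play_rows", "body": {"moves": [[[-0.002, 0, 0], [0, 0, 0], 0], [[-0.002, 0, 0], [0, 0, 0], 0], [[0, 0, 0], [0, 0, 0], 0], [[0, 0, 0], [0, 0, 0], 0]]}}

```text
clock: 85.55
eef_pos: [488.9, -88.8, 45.8]
tcp_rot: [-3.14, -0.0, 1.619]
contact_force: [-5.4, 0.1, 11.5]
opening: 0.199
```

>>> {"method": "play_rows", "body": {"moves": [[[-0.002, 0, 0], [0, 0, 0], 0], [[0, 0, 0], [0, 0, 0], 0]]}}

```text
clock: 85.75
eef_pos: [488.9, -89.1, 45.7]
tcp_rot: [-3.139, -0.003, 1.617]
contact_force: [-3.5, 15.8, 12.8]
opening: 0.201
```

>>> {"method": "play_rows", "body": {"moves": [[[0.0015, 0, 0], [0, 0, 0], 0], [[0, 0, 0], [0, 0, 0], 100], [[0, 0, 0], [0, 0, 0], 100], [[0, 0, 0], [0, 0, 0], 100], [[0, 0, 0], [0, 0, 0], 100], [[0, 0, 0], [0, 0, 0], 100], [[0, 0, -0.04], [0, 0, 0], 100], [[0, 0, -0.05], [0, 0, 0], 100], [[0, 0, -0.05], [0, 0, 0], 100], [[0, 0, -0.05], [0, 0, 0], 100], [[0, 0, -0.05], [0, 0, 0], 100], [[0.04, -0.01, 0], [0, 0, 0], 100], [[0.04, -0.01, 0], [0, 0, 0], 100], [[0.03, -0.01, 0], [0, 0, 0], 100], [[0, 0, 0], [0, 0, 0], 100], [[0, 0, 0], [0, 0, 0], 100]]}}

```text
clock: 87.35
eef_pos: [454.3, 19.4, 285.2]
tcp_rot: [-3.141, -0.0, 1.621]
contact_force: [0.2, 0.4, 0.8]
opening: 1.0
```

```bash
python3 - <<'E'
from fx import *
st(); f=grabw("w19"); h=cv2.cvtColor(f["pixels"],cv2.COLOR_RGB2HSV)
u=int(proj(f,[[485,-20,66]])[0,0])
for a,c,m in blobs(f,(5,180,100),(16,255,255),100,(200,50,400,300)):
    ys,xs=np.where(m); u=int(c[0]); V=h[ys.min():ys.max()+1,u,2].astype(int); k=ys.min()+np.argmax(np.diff(V))+.5
    P=unproj(f,[[u,k],[u,ys.max()+.5]],66)[:,:2]; print("orange face/back fixture-y",[(p-SEAT[:2])@fy[:2] for p in P])
o=[]
for n in("scene","side"):
    g=grabw(n+"11",n); x0,y0,x1,y1=(180,140,350,270) if n=="scene" else (210,150,345,253); o.append(cv2.resize(g["pixels"][y0:y1,x0:x1,::-1],(392,300),interpolation=cv2.INTER_CUBIC))
cv2.imwrite("pics/c9.png",np.hstack(o))
E
```

```text
87.35 [454.3  19.4 285.2] [-3.1405 -0.      1.6207] [0.2 0.4 0.8] 1.0 [ 0.04  0.03  1.91  0.    1.2  -0.01]
orange face/back fixture-y [np.float64(-59.6198067773133), np.float64(-64.54244870392075)]
```

View pics/c9.png

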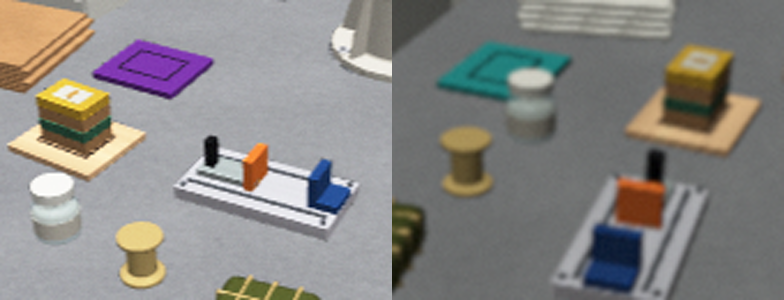

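Sixteenth picture: a square pile on the board with green low and yellow above, both lid up; the fixture is empty, its jaw wide open, and the robot is clear. The jaw face measures −59.6 mm, which is full opening (about 0.045). Handing in.

```bash
python3 -c "
from rig import *
print(sign_off())"
```

```text
the job is handed in; nothing more can be done
None
```

The job is handed in at about 87 s of the 210 s. The pile is finished: green below, yellow on top, both lid up on the plywood outline. There was no red box on the bench.

- **Fixture steps:** Green and then yellow each stood on its short end in the fixture. I pushed the jaw up firmly against the box and let go before taking it again. Camera checks put green centred on the seat within about 1 mm. Yellow's front and back faces were within 1 mm too; its x check caught a stray colour, so only one side confirmed that.
- **One failure, mended:** After I laid green correctly, it moved about 33 mm aside, probably the announced knock. I did not re-check it before stacking, so yellow came down beside it and ended on its long edge. I carried yellow to clear bench, tipped it onto its base, re-centred green and restacked yellow. For that carry I gripped yellow across its 36 mm at 40 N.
- **Last checks, pile:** Yellow is about 1 mm from the board centre and within 0.01 rad of its direction. Green was about 1 mm off when last measured, before yellow went on. Yellow touched down at the height expected for resting flush on green.
- **Last checks, fixture and bench:** The fixture is empty and the jaw is at its stop, about 45 mm open. The gripper is clear of everything, and the jar, spool and cake look untouched.
- **Disagreement:** Camera views differed by up to about 3 mm on positions at the pile, well inside the 9 mm allowance.

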